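# Steady the display riser and stock its stamp bin

## Robot

A 6-joint arm with a two-finger parallel gripper is mounted at the origin on the work surface. World frame = base frame: x ahead of the robot, y to its left, z up, the work surface at z = 0. Lengths are in mm, angles in rad, forces in N, time in s.
With the tool pointing down it reaches from about 300 to 850 mm from the base axis. Payload 4.2 kg.
Tool frame: the origin (TCP) lies on the mounting face of the last link; the fingertips stand 191 mm ahead of it and the grasp point (between the pads) lies 172 mm ahead of it (robot.tcp_to_tips is the z of the fingertips in the tool frame, in mm); z points along the fingers, y is the line along which they close (so a half turn about z gives the same grasp; the last joint's range is limited). The gripper opens to 91 mm and grips with 3 to 60 N. Pads are 32 mm wide; open, the fingers measure 118 mm over their backs; the gripper's body (76 mm by 178 mm) begins 60 mm behind the grasp point.
Start: joints at [1.173, 0.32, 1.565, -0, 1.257, -0.02], TCP at [212.101, 534.449, 404.776] pointing down, gripper open.
Joint ranges: [-3.11, 3.11], [-0.84, 2.01], [0.21, 2.61], [-1.34, 4.49], [0.05, 2.63], [-2.56, 2.56]. Speed limits (rad/s): [2.57, 2.57, 3.14, 3.14, 3.14, 3.14].

## Interface

Orientations are given as a unit quaternion [x, y, z, w].
In Python, from bench import robot, capture, trace gives the robot as it stands.
- The arm moves only by the tool servo_tool, never from a script. Its argument "steps" is a list of rows, each an object of numbers: "x", "y", "z": the shift along the world's x, y, z in cm; "turn": the turn about the world's z in units of 5 degrees (1.0 is 5 degrees). A call has 1 to 5 rows; each row shifts and turns the commanded pose from where the row before left it; what a row does not reach is not made up. A row lasts 1/10 s, in which the tool goes at most 50 mm and 8.59 degrees, less where a joint would pass 70% of its speed; a pose out of reach is approached as far as the arm can. A call with a gripper value outside its range is refused whole. "hand" is the finger opening in cm, from 0 to 9.12, set as the call begins (left out, the last holds). The fingers move at their own pace and stop on an object; the grip force is fixed at half the most. Time passes only in rows, so rows that do not move let the fingers close. It gives the time, the measured TCP pose, the force, the opening and the grip force at its end, in the units of the state.
- robot.get_state(): the state, without advancing time (a new reading comes with each control period).
- capture(name): name is "scene" or "top"; returns a dict with "img" (480x640x3 uint8, red, green, blue), "intrinsics" (3x3 intrinsics, pixels), "world_from_camera" (4x4, takes a point from camera to world coordinates). Camera axes: x right, y down, z forward; pixel columns grow to the right and rows downward; lengths in mm; the calibration is good to about 2 mm. A picture is of the moment at which its call begins. There is no depth.
- robot.finish_job(): hands the job in; it is judged then, once.
Trained networks look in a picture, given as the dict that the camera call returned (one of the last four; its "shot" number tells which), for a name from the list of things; names that differ only in an ending like _2 or _b are one class to them, and where a whole thing is asked for, a point or a joint stands for the part that bears it (a point fixed in the world has none). Each returns a list of dicts, best first, with "score" (0 to 1); they miss things now and then, are a little off and sometimes report something else, mostly with a low value. They report only what shows in the picture. A call takes as long as a camera call. They do not tell look-alikes from the thing itself.
- trace(picture, name): "pixels" (480x640 bool, what is visible of it) and "box" ([centre column, centre row, width, height] in pixels, round what is visible of it).
The state is a dict: "t": time; "joint_pos": joint angles; "qvel": joint speeds; "tau": joint torques, N m; "tool_pos": TCP position; "tool_rot": TCP orientation; "contact_force": force on the tool from outside, world axes, zero at the start; "wrist_torque": the same for the moment, N m; "width": finger opening in mm; "grasp_force": force on a finger pad.
Only numpy, scipy, OpenCV 4.12 (cv2) and the standard library are available. Lean on these libraries where they do the work, as an engineer would, in place of code of your own. Each camera call takes 0.05 s, during which the arm holds its last target. There are 200 camera calls.

## Task

The wooden display riser on the counter rocks because its two front screw feet are too short: screw them down until it stands level and firm on all four feet. Then stand the empty wooden bin on the riser, in the middle of the free area behind the screws, and only then carry the stock tray over and tip all its rubber stamps into the bin; if any stamp lands elsewhere, put it in the bin too. Finally set the empty tray back flat on its cork mat; leave the riser about where it stands and do not disturb the other goods.

Things in the scene. Friction and masses are not known exactly. Their poses are not given: they have to be found in the camera images.
- riser: loose plywood display riser, 2.2 kg, slab 240 (x) x 260 (y) x 30 mm. Origin at the centre, z = 0 where the feet stand when level, top at z = 55 mm. Screw feet at x = -95, y = +-105 mm (robot side), fixed feet at x = +95, y = +-105 mm. Starts leaning towards the robot with a rear foot in the air. The bin's place on top: centre at x = +30, y = 0 mm
- foot_l: left (+y) screw foot and its knob, one piece. Origin at the bottom of the foot. Knob disc 40 mm across, z = 62 to 70 mm; on it an upright bar grip 44 (x) x 14 (y) x 34 mm, up to z = 104 mm. Turned clockwise from above it lowers the foot 1.6 mm per rad relative to the slab; the corner rises, the knob keeps about its height. Turning takes 0.05 N m; it stays where left
- foot_r: right (-y) screw foot, same as foot_l
- rear_l: left rear foot, plain soft rubber (gives about 1 mm under load), 22 mm across, 25 mm high; origin at its bottom
- rear_r: right rear fixed rubber foot, same
- screw_l (a joint): angle of the left screw, 0 to 8 rad, grows clockwise from above (foot goes down). At 5.0 the foot sticks out exactly as far as the fixed feet; it starts 2 to 4.4 rad short of that. About 0.3 rad either way is still firm
- screw_r (a joint): angle of the right screw, same; at 5.0 level with the fixed feet
- grip_l (a point): middle of the left knob's bar grip, 16 mm below its top, on the screw axis
- grip_r (a point): the same point of the right knob
- bin: loose square open wooden bin, 120 x 120 x 60 mm outside, walls 8 mm, floor 8 mm thick, 0.3 kg; origin at the centre of its underside, z up, sides along its x and y. Can be carried by pinching one wall from above
- mat: fixed cork mat 190 (x) x 140 (y) x 4 mm, the tray's home; origin at the centre of its underside
- tray: loose white tray, 0.16 kg, 140 (x) x 94 (y) mm, slick floor 4 mm, walls 26 mm high on three sides, open lip at -x. Origin at the centre of its underside. A carrying bar bridges it across y at x = +20 mm: 12 mm thick (x), 94 mm long, z = 70 to 92 mm; stamps slide under it. Stamps slide out when it is tipped lip-down 35 to 45 degrees
- tray_handle (a point): middle of the carrying bar, 11 mm below its top
- tray_lip (a point): middle of the edge of the open lip
- stamp0: wooden rubber stamp block 32 (x) x 24 (y) x 24 mm (z), 25 g, dark rubber face below and a paper label on top; origin at its centre. May be absent
- stamp1: wooden rubber stamp block 32 (x) x 24 (y) x 24 mm (z), 25 g, dark rubber face below and a paper label on top; origin at its centre. May be absent
- stamp2: wooden rubber stamp block 32 (x) x 24 (y) x 24 mm (z), 25 g, dark rubber face below and a paper label on top; origin at its centre. May be absent
- stamp3: wooden rubber stamp block 32 (x) x 24 (y) x 24 mm (z), 25 g, dark rubber face below and a paper label on top; origin at its centre. May be absent
- stamp4: wooden rubber stamp block 32 (x) x 24 (y) x 24 mm (z), 25 g, dark rubber face below and a paper label on top; origin at its centre. May be absent
- pot_a: bystander: hexagonal gift pot, 52 mm high
- pot_b: bystander: hexagonal gift pot, 52 mm high
- notebook: bystander: notebook lying flat, 150 x 105 x 14 mm
- mug: bystander: white mug 85 mm high
- candle: bystander: candle jar 75 mm high, origin of every bystander at the centre of its underside
Mind the look-alikes: they are no part of the job. What is shaped like the tray but turquoise or yellow is not meant.

How it is judged (in metres and radians):
On the way, in this order (a step that is already met when the one before it is completed fails the run):
1. the riser stands level and firm on all four feet, hand off it (angle between riser's own z axis and vertical below 0.012 rad and contact force between each of foot_l, foot_r, rear_l, rear_r and anything else above 0.3 N and contact force between riser and the fingers below 0.1 N), for 0.3 s.
2. the bin stands on the riser, in the area behind the screws, let go (x of bin in the frame of riser between -0.01 and 0.07 m and y of bin in the frame of riser between -0.07 and 0.07 m and z of bin in the frame of riser between 0.049 and 0.061 m and angle between bin's own z axis and vertical below 0.06 rad and contact force between bin and the fingers below 0.1 N), for 0.3 s.
3. the tray is tipped with its lip over the bin (angle between tray's own z axis and vertical above 0.4 rad and horizontal distance between tray_lip and bin below 0.075 m and z of tray_lip in the frame of bin between 0 and 0.16 m), for 0.1 s.
At the end, for the whole second after the job is handed in: Riser level within 0.012 rad, all four feet bearing (over 0.3 N), within 80 mm of its start; bin upright on it, centre at x -10 to 70, y -70 to 70 mm of the riser; all stamps inside the bin; tray flat on its mat, centres within 45 mm (angle between riser's own z axis and vertical below 0.012 rad and contact force between each of foot_l, foot_r, rear_l, rear_r and anything else above 0.3 N and x of bin in the frame of riser between -0.01 and 0.07 m and y of bin in the frame of riser between -0.07 and 0.07 m and z of bin in the frame of riser between 0.049 and 0.061 m and angle between each of bin, tray's own z axis and vertical below 0.06 rad and x of stamp0 in the frame of bin between -0.056 and 0.056 m and y of stamp0 in the frame of bin between -0.056 and 0.056 m and z of stamp0 in the frame of bin between 0.005 and 0.056 m and x of stamp1 in the frame of bin between -0.056 and 0.056 m and y of stamp1 in the frame of bin between -0.056 and 0.056 m and z of stamp1 in the frame of bin between 0.005 and 0.056 m and x of stamp2 in the frame of bin between -0.056 and 0.056 m and y of stamp2 in the frame of bin between -0.056 and 0.056 m and z of stamp2 in the frame of bin between 0.005 and 0.056 m and x of stamp3 in the frame of bin between -0.056 and 0.056 m and y of stamp3 in the frame of bin between -0.056 and 0.056 m and z of stamp3 in the frame of bin between 0.005 and 0.056 m and x of stamp4 in the frame of bin between -0.056 and 0.056 m and y of stamp4 in the frame of bin between -0.056 and 0.056 m and z of stamp4 in the frame of bin between 0.005 and 0.056 m and horizontal distance between tray and mat below 0.045 m and height (world z) of tray below 0.012 m and linear speed of tray below 0.02 m/s and distance of riser from where it was at the start of the episode below 0.08 m); the robot touches nothing.
It fails at once if another article on the counter is pushed more than 30 mm or knocked over (distance of any of pot_a, pot_b, notebook, mug, candle from where it was at the start of the episode above 0.03 m or angle between any of pot_a, pot_b, notebook, mug, candle's own z axis and vertical above 0.5 rad).
It fails at once if the riser is tipped up (angle between riser's own z axis and vertical above 0.2 rad).
Of stamp0, stamp1, stamp2, stamp3, stamp4 only 2 to 5 are there at a start; the rules pass over those that are not, and their reading is None.
At some moment in a run one of bin, tray may be knocked a few centimetres aside while the robot is not near it.
It also fails if it takes over 210 s, if anything falls off the work surface, if the arm or the gripper's body presses on something with over 40 N, if the wrist force passes 120 N, or if a joint passes its speed limit or range.

## Working session

There is one attempt and no reset: what is moved stays moved. The work goes in short steps, Python scripts to look and compute and a tool call to move; the robot and the scene stay as the last step left them, time stands still between calls to the robot, and variables do not carry over. Pictures are saved under pics/ and viewed, at most 14 in all, crops included, and the job is handed in when it is done.

Besides the shell and the picture viewer there is one more tool, called after "Request:" as a command line: name --argument value ..., lists and objects as JSON in quotes. servo_tool: Moves the arm, as the interface text tells. Its arguments: {"type":"object","properties":{"steps":{"type":"array"},"hand":{"type":"number"}},"required":["steps"]}

```bash
mkdir -p pics
cat > h.py <<'E'
import numpy as np, cv2
from bench import robot, capture, trace
def save(p,n): cv2.imwrite(f'pics/{n}.png', p['img'][:,:,::-1])
def ray(p,uv,z):
    K=np.array(p['intrinsics']);T=np.array(p['world_from_camera'])
    d=T[:3,:3]@np.linalg.inv(K)@np.array([uv[0],uv[1],1.]);o=T[:3,3]
    return o+d*(z-o[2])/d[2]
def proj(p,X):
    K=np.array(p['intrinsics']);T=np.array(p['world_from_camera'])
    c=np.linalg.inv(T)@np.append(X,1); q=K@c[:3]; return q[:2]/q[2]
E
python3 - <<'E'
from h import *
for n in ['scene','top']:
    p=capture(n); save(p,n+'0'); print(n,np.round(p['world_from_camera'],3).tolist(),np.round(p['intrinsics'],1).tolist())
    for k in ['riser','foot_l','bin','mat','tray','stamp0','pot_a','notebook','mug','candle','rear_l','grip_l','tray_handle']:
        r=trace(p,k); print(k,[(round(d['score'],2),np.round(d['box']).tolist()) for d in r])
print(robot.get_state())
E
```

```text
scene [[-0.863, 0.432, -0.261, 824.489], [0.505, 0.733, -0.456, 387.905], [-0.005, -0.525, -0.851, 1009.412], [0.0, 0.0, 0.0, 1.0]] [[458.5, 0.0, 324.4], [0.0, 458.5, 237.7], [0.0, 0.0, 1.0]]
riser [(0.86, [341.0, 284.0, 144.0, 144.0]), (0.63, [356.0, 224.0, 18.0, 20.0])]
foot_l [(0.9, [401.0, 296.0, 19.0, 22.0]), (0.73, [356.0, 224.0, 20.0, 21.0]), (0.24, [316.0, 173.0, 16.0, 7.0])]
bin [(0.8, [473.0, 400.0, 88.0, 82.0]), (0.7, [318.0, 184.0, 11.0, 9.0]), (0.67, [381.0, 205.0, 24.0, 28.0])]
mat [(0.6, [300.0, 186.0, 75.0, 51.0]), (0.36, [304.0, 177.0, 54.0, 53.0])]
tray [(0.64, [379.0, 203.0, 28.0, 26.0]), (0.6, [364.0, 140.0, 42.0, 43.0]), (0.57, [302.0, 175.0, 57.0, 52.0]), (0.55, [288.0, 110.0, 55.0, 45.0])]
stamp0 [(0.46, [316.0, 171.0, 11.0, 8.0]), (0.46, [304.0, 189.0, 11.0, 17.0])]
pot_a [(0.88, [379.0, 204.0, 23.0, 26.0]), (0.83, [450.0, 290.0, 28.0, 30.0]), (0.39, [301.0, 185.0, 76.0, 51.0])]
notebook [(0.8, [358.0, 442.0, 89.0, 76.0])]
mug [(0.56, [227.0, 226.0, 45.0, 40.0])]
candle [(0.69, [276.0, 383.0, 30.0, 36.0])]
rear_l [(0.66, [303.0, 188.0, 7.0, 12.0]), (0.53, [227
[... 1571 characters left out ...]
int_pos': array([ 1.17296092e+00,  3.19605461e-01,  1.56447666e+00, -2.99010480e-05,
        1.25739774e+00, -2.00163458e-02]), 'qvel': array([ 6.56889671e-05,  2.62312440e-04, -1.39839441e-03,  7.79112404e-05,
        1.36168448e-04, -2.39931958e-04]), 'tau': array([ 6.94914943e-04, -4.12351191e+01, -2.32231665e+01,  7.27954810e-02,
        3.76713462e-02, -1.53309310e-05]), 'tool_pos': array([212.12866719, 534.44759728, 404.78188031]), 'tool_rot': array([1.87783412e-01, 9.82210459e-01, 5.22174997e-05, 2.56098615e-05]), 'contact_force': array([0.35036184, 0.52831814, 0.29287977]), 'wrist_torque': array([-0.04024837, -0.04457481, -0.00388023]), 'grasp_force': 0.0, 'width': 91.18298261283589}
```

Run:
```python
import cv2
a=cv2.imread('pics/top0.png');cv2.imwrite('pics/t1.png',cv2.resize(a[100:420,60:580],None,fx=1.53,fy=1.53,interpolation=cv2.INTER_CUBIC))
```

```text
(no output)
```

View pics/t1.png

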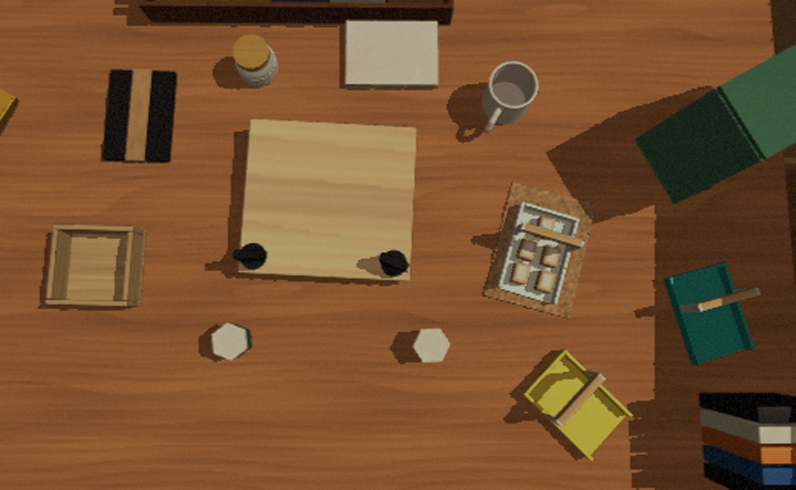

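View pics/scene0.png

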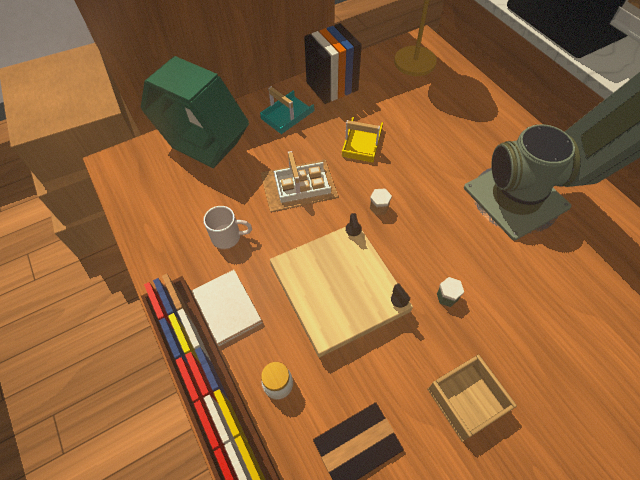

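The top view shows the riser centred at about (269,232). The bin is at left (123,277), and the white tray with its stamps is on the mat at (412,262) with the lip towards the robot. The knobs are at (223,267) and (318,271), and the turquoise and yellow trays are look-alikes. Next I measure poses.

```bash
cat >> h.py <<'E'
def quad(mask):
    c=max(cv2.findContours(mask.astype(np.uint8),0,2)[0],key=cv2.contourArea)
    h=cv2.convexHull(c)
    for e in np.arange(2,20,.5):
        q=cv2.approxPolyDP(h,e,True)
        if len(q)<=4: return q[:,0,:].astype(float)
def best(p,name,near=None,tol=40):
    r=[d for d in trace(p,name) if near is None or np.hypot(d['box'][0]-near[0],d['box'][1]-near[1])<tol]
    return r[0] if r else None
E
python3 - <<'E'
from h import *
p=capture('top')
for n,near,z in [('riser',(269,232),52),('bin',(123,277),60),('tray',(412,267),26),('mat',(412,262),4)]:
    d=best(p,n,near); 
    if d is None: print(n,None);continue
    q=quad(d['pixels']); W=np.array([ray(p,u,z)[:2] for u in q]); print(n,d['score'],q.tolist(),np.round(W).tolist(),np.round(W.mean(0)),'edge ang',[round(float(np.degrees(np.arctan2(*(W[(i+1)%4]-W[i])[::-1]))),1) for i in range(len(W))])
s=capture('scene')
print(np.round([proj(p,[425,100,88]),proj(s,[425,100,88])]))
for P,nears in [(p,[(223,267),(318,271)]),(s,[(401,296),(355,224)])]:
    hsv=P['img'].max(2)
    for nx,ny in nears:
        m=np.zeros((480,640),np.uint8); m[ny-20:ny+20,nx-20:nx+20]=(hsv[ny-20:ny+20,nx-20:nx+20]<45)
        ys,xs=np.nonzero(m); print('dark',xs.min(),xs.max(),ys.min(),ys.max(),xs.mean(),ys.mean())
a=cv2.resize(p['img'][245:290,200:345,::-1],None,fx=5.4,fy=5.4,interpolation=cv2.INTER_CUBIC)
b=cv2.resize(s['img'][200:320,330:430,::-1],None,fx=5,fy=5,interpolation=cv2.INTER_CUBIC)
cv2.imwrite('pics/k1.png',a);b2=np.hstack([cv2.resize(s['img'][205:245,330:380,::-1],None,fx=8,fy=8,interpolation=2),cv2.resize(s['img'][277:317,376:426,::-1],None,fx=8,fy=8,interpolation=2)])
out=np.zeros((243+320,800,3),np.uint8);out[:243,:783]=a[:243,:783];out[243:]=b2;cv2.imwrite('pics/k1.png',out)
E
```

```text
riser 0.72 [[225.0, 178.0], [332.0, 184.0], [326.0, 283.0], [217.0, 276.0]] [[688.0, 113.0], [674.0, -142.0], [438.0, -127.0], [454.0, 124.0]] [563.  -8.] edge ang [-93.0, 176.4, 86.4, -2.6]
bin 0.79 [[95.0, 248.0], [152.0, 250.0], [151.0, 298.0], [91.0, 298.0]] [[517.0, 403.0], [513.0, 273.0], [403.0, 269.0], [403.0, 403.0]] [459. 337.] edge ang [-91.9, -177.9, 90.0, -0.1]
tray 0.77 [[401.0, 232.0], [438.0, 244.0], [420.0, 299.0], [385.0, 287.0]] [[563.0, -310.0], [534.0, -398.0], [402.0, -350.0], [430.0, -268.0]] [ 482. -332.] edge ang [-108.2, 159.9, 71.1, -17.5]
mat 0.64 [[395.0, 220.0], [448.0, 234.0], [431.0, 307.0], [377.0, 291.0]] [[597.0, -300.0], [562.0, -431.0], [383.0, -382.0], [422.0, -252.0]] [ 491. -341.] edge ang [-104.9, 164.6, 73.5, -15.4]
[[224. 288.]
 [416. 283.]]
dark 212 233 259 275 223.4189723320158 266.82608695652175
dark 308 326 264 280 316.646017699115 271.5221238938053Traceback (most recent call last):
  File "<stdin>", line 13, in <module>
    return umr_minimum(a, axis, None, out, keepdims, initial, where)
ValueError: zero-size array to reduction operation minimum which has no identity
```

Run:
```python
from h import *
p=capture('top');s=capture('scene')
a=np.zeros((240,800,3),np.uint8)
a[:, :400]=cv2.resize(p['img'][252:282,200:250,::-1],(400,240),interpolation=2);a[:,400:]=cv2.resize(p['img'][257:287,292:342,::-1],(400,240),interpolation=2)
b=np.hstack([cv2.resize(s['img'][277:317,376:426,::-1],None,fx=8,fy=8,interpolation=2),cv2.resize(s['img'][205:245,330:380,::-1],None,fx=8,fy=8,interpolation=2)])
cv2.imwrite('pics/k1.png',np.vstack([a,b]))
t=np.radians(-3.1);R=np.array([[np.cos(t),-np.sin(t)],[np.sin(t),np.cos(t)]])
for y in (105,-105):
    g=np.array([563,-8])+R@[-95,y]; print(g)
    for z in (66,104): print(z,proj(p,[*g,z]).round(1),proj(s,[*g,z]).round(1))
    for P in (p,s):
        c=proj(P,[*g,88]); print([ (round(d['score'],2),np.round(d['box'],1).tolist()) for d in trace(P,'grip_l') if np.hypot(*(np.array(d['box'][:2])-c))<25])
```

```text
[473.81729168 101.98383762]
66 [225.6 266.8] [397.5 298. ]
104 [222.2 265. ] [399.8 290.7]
[]
[(0.89, [401.5, 295.9, 26.0, 23.5])]
[ 462.46074096 -107.70886315]
66 [317.6 271.8] [351.9 227.9]
104 [317.8 270.3] [352.6 219.3]
[(0.49, [320.4, 272.6, 14.7, 17.5])]
[(0.63, [354.2, 225.4, 15.0, 24.9])]
```

View pics/k1.png

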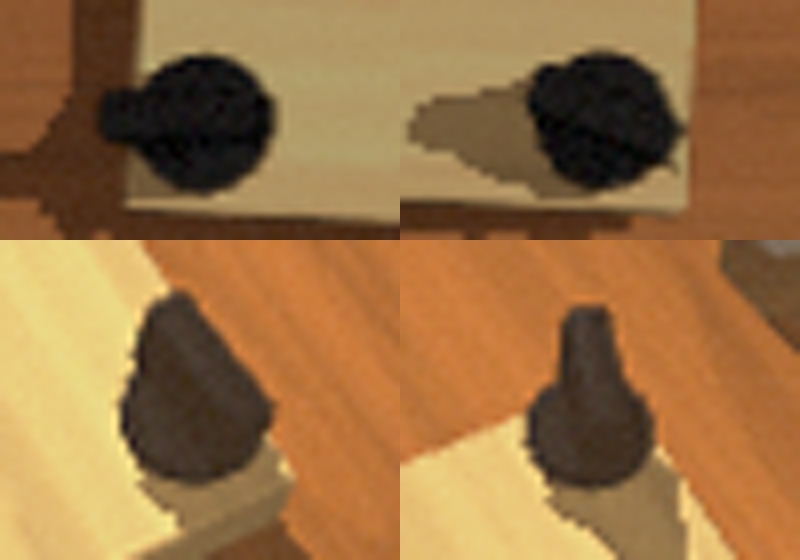

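The knobs show the left bar lying across (about along world y) and the right bar about 62° from x. I'll fit the silhouettes in both views.

```bash
cat > knob.py <<'E'
from h import *
from scipy.optimize import minimize
def sil(P,x,y,a):
    m=np.zeros((480*4,640*4),np.uint8)
    t=np.linspace(0,2*np.pi,40)
    c,s=np.cos(a),np.sin(a)
    pts1=[[x+20*np.cos(k),y+20*np.sin(k),z] for k in t for z in (62,70)]
    pts2=[[x+c*u-s*v,y+s*u+c*v,z] for u in(-22,22) for v in (-7,7) for z in (70,104)]
    for pts in(pts1,pts2):
        q=np.array([proj(P,k) for k in pts]); q=((q+.5)*4-.5)
        cv2.fillConvexPoly(m,cv2.convexHull(np.round(q).astype(np.int32)),255)
    return cv2.resize(m,(640,480),interpolation=cv2.INTER_AREA)/255.
def knob(views,g):
    # views: list of (P,thr)
    M=[]
    for P,thr in views:
        c=np.round(proj(P,[*g,86])).astype(int); sl=(slice(c[1]-19,c[1]+19),slice(c[0]-19,c[0]+19))
        I=P['img'].max(2)<thr
        n,l=cv2.connectedComponents(I[sl].astype(np.uint8)); k=l[13:25,13:25]; k=np.bincount(k[k>0]).argmax()
        M.append((P,sl,l==k))
    def cost(v):
        # per-view shift allowed for calibration
        return sum(np.abs(sil(P,v[0]+(v[3] if i else 0),v[1]+(v[4] if i else 0),v[2])[sl]-m).sum() for i,(P,sl,m) in enumerate(M))+.3*(v[3]**2+v[4]**2)
    r=min((minimize(cost,[*g,a,0,0],method='Nelder-Mead',options=dict(initial_simplex=np.array([[*g,a,0,0]]+[[g[0]+(i==0)*6,g[1]+(i==1)*6,a+(i==2)*.4,(i==3)*3,(i==4)*3] for i in range(5)]),maxiter=150)) for a in np.arange(0,3.1,.78)),key=lambda r:r.fun)
    return np.round(r.x,2),round(r.fun,1),np.degrees(r.x[2])%180,[int(m.sum()) for _,_,m in M]
E
python3 - <<'E'
from knob import *
p=capture('top');s=capture('scene')
for g in ((474,102),(462.5,-107.7)):
    for V in ([(p,45),(s,75)],[(p,45)],[(s,75)]): print(knob(V,g))
E
```

```text
(array([ 4.7267e+02,  1.0445e+02,  1.4800e+00, -6.0000e-01, -2.3000e-01]), np.float64(127.4), np.float64(84.60258957571301), [251, 266])
(array([ 4.7384e+02,  1.0445e+02,  1.6100e+00, -1.1000e-01,  3.4000e-01]), np.float64(47.2), np.float64(92.51930879408025), [251])
(array([471.23, 104.69,   1.36,  -1.03,  -1.12]), np.float64(73.8), np.float64(77.93100324482499), [266])
(array([ 462.52, -105.77,    1.04,   -0.85,    0.  ]), np.float64(126.9), np.float64(59.84236385240109), [223, 194])
(array([ 4.6275e+02, -1.0645e+02,  1.1600e+00, -1.9000e-01, -4.3000e-01]), np.float64(50.1), np.float64(66.19835359490224), [223])
(array([ 4.6190e+02, -1.0658e+02,  1.0100e+00, -3.5000e-01,  2.8000e-01]), np.float64(75.0), np.float64(57.90152810057344), [194])
```

Request:
servo_tool --steps '[{"x":2.4,"y":-3.9,"turn":-1.4},{"x":2.4,"y":-3.9,"turn":-1.4},{"x":2.4,"y":-3.9,"turn":-1.4},{"x":2.4,"y":-3.9,"turn":-1.4},{"x":2.4,"y":-3.9,"turn":-1.4}]' --hand 9

```text
$.steps[0]: bad value
```

Request:
servo_tool --steps '[{"x":2.4,"y":-3.9,"turn":-1.4},{"x":2.4,"y":-3.9,"turn":-1.4},{"x":2.4,"y":-3.9,"turn":-1.4},{"x":2.4,"y":-3.9,"turn":-1.4},{"x":2.4,"y":-3.9,"turn":-1.4}]'

```text
$.steps[0]: bad value
```

Request:
servo_tool --steps '[{"x":2.0,"y":-4.0,"turn":-0.6},{"z":-4.5},{"z":-4.0},{}]'

```text
$.steps[0]: bad value
```

Request:
servo_tool --steps '[{"x":2.4,"y":-3.9,"z":0,"turn":-1.4},{"x":2.4,"y":-3.9,"z":0,"turn":-1.4},{"x":2.4,"y":-3.9,"z":0,"turn":-1.4},{"x":2.4,"y":-3.9,"z":0,"turn":-1.4},{"x":2.4,"y":-3.9,"z":0,"turn":-1.4}]' --hand 9

```text
t: 2.6
tool_pos: [332.6, 337.8, 405.0]
tool_rot: [0.476, 0.879, 0.0, 0.0]
contact_force: [0.7, -0.8, 0.0]
width: 89.9
grasp_force: 0.0
```

Request:
servo_tool --steps '[{"x":2.4,"y":-3.9,"z":0,"turn":-1.4},{"x":2.4,"y":-3.9,"z":0,"turn":-1.4},{"x":2.4,"y":-3.9,"z":0,"turn":-1.4},{"x":2.4,"y":-3.9,"z":0,"turn":-1.4},{"x":2.4,"y":-3.9,"z":0,"turn":-1.4}]'

```text
t: 3.1
tool_pos: [452.7, 142.7, 405.1]
tool_rot: [0.719, 0.695, 0.0, 0.0]
contact_force: [1.5, 0.8, 0.2]
width: 90.4
grasp_force: 0.0
```

Request:
servo_tool --steps '[{"x":2.0,"y":-3.9,"z":-1,"turn":-0.6},{"x":0,"y":0,"z":-4.5,"turn":0},{"x":0,"y":0,"z":-4.5,"turn":0},{"x":0,"y":0,"z":0,"turn":0}]'

```text
t: 3.5
tool_pos: [470.1, 104.5, 300.1]
tool_rot: [0.736, 0.677, -0.005, -0.003]
contact_force: [-0.7, -0.5, -0.2]
width: 90.1
grasp_force: 0.0
```

Request:
servo_tool --steps '[{"x":0.1,"y":0,"z":-2,"turn":0},{"x":0,"y":0,"z":-1.6,"turn":0},{"x":0,"y":0,"z":0,"turn":0}]'

```text
t: 3.8
tool_pos: [473.1, 105.8, 269.0]
tool_rot: [0.735, 0.678, -0.001, -0.0]
contact_force: [0.0, -0.7, -0.0]
width: 90.1
grasp_force: 0.0
```

Request:
servo_tool --steps '[{"x":0,"y":0,"z":0,"turn":0},{"x":0,"y":0,"z":0,"turn":0},{"x":0,"y":0,"z":0,"turn":0},{"x":0,"y":0,"z":0,"turn":0},{"x":0,"y":0,"z":0,"turn":0}]' --hand 0.5

```text
t: 4.3
tool_pos: [473.1, 105.5, 269.2]
tool_rot: [0.735, 0.678, 0.0, 0.0]
contact_force: [-0.8, -0.4, 0.2]
width: 53.1
grasp_force: 0.0
```

Request:
servo_tool --steps '[{"x":0,"y":0,"z":-0.3,"turn":0},{"x":0,"y":0,"z":0,"turn":0},{"x":0,"y":0,"z":0,"turn":0},{"x":0,"y":0,"z":0,"turn":0},{"x":0,"y":0,"z":0,"turn":0}]'

```text
t: 4.8
tool_pos: [472.4, 105.5, 265.5]
tool_rot: [0.735, 0.678, -0.001, -0.001]
contact_force: [-1.4, 0.4, -0.5]
width: 14.4
grasp_force: 29.8
```

Request:
servo_tool --steps '[{"x":0,"y":0,"z":0,"turn":0},{"x":0,"y":0,"z":0,"turn":0}]'

```text
t: 5.0
tool_pos: [472.4, 105.5, 265.5]
tool_rot: [0.735, 0.678, -0.001, -0.001]
contact_force: [-5.1, 2.3, -0.2]
width: 14.3
grasp_force: 29.8
```

Request:
servo_tool --steps '[{"x":0,"y":0,"z":0,"turn":-1.6},{"x":0,"y":0,"z":0,"turn":-1.6},{"x":0,"y":0,"z":0,"turn":-1.6},{"x":0,"y":0,"z":0,"turn":-1.6},{"x":0,"y":0,"z":0,"turn":-1.6}]'

```text
t: 5.5
tool_pos: [472.7, 105.3, 265.5]
tool_rot: [0.924, 0.383, -0.001, 0.0]
contact_force: [-3.8, 0.2, -1.4]
width: 13.8
grasp_force: 30.0
```

Request:
servo_tool --steps '[{"x":0,"y":0,"z":0,"turn":-1.6},{"x":0,"y":0,"z":0,"turn":-1.6},{"x":0,"y":0,"z":0,"turn":-1.6},{"x":0,"y":0,"z":0,"turn":-1.6},{"x":0,"y":0,"z":0,"turn":-1.6}]'

```text
t: 6.0
tool_pos: [473.2, 105.3, 265.5]
tool_rot: [0.999, 0.044, 0.0, 0.0]
contact_force: [-1.4, -0.7, -2.4]
width: 14.0
grasp_force: 30.0
```

Request:
servo_tool --steps '[{"x":0,"y":0,"z":0,"turn":-1.6},{"x":0,"y":0,"z":0,"turn":-1.6},{"x":0,"y":0,"z":0,"turn":-0.8},{"x":0,"y":0,"z":0,"turn":0}]'

```text
t: 6.4
tool_pos: [473.3, 105.3, 265.4]
tool_rot: [0.992, -0.128, 0.0, -0.0]
contact_force: [-0.7, -1.9, -2.3]
width: 13.7
grasp_force: 30.0
```

Request:
servo_tool --steps '[{"x":0,"y":0,"z":0,"turn":0},{"x":0,"y":0,"z":0,"turn":0},{"x":0,"y":0,"z":0,"turn":0},{"x":0,"y":0,"z":0,"turn":0},{"x":0,"y":0,"z":0,"turn":0}]' --hand 6.5

```text
t: 6.9
tool_pos: [473.2, 105.5, 265.9]
tool_rot: [0.992, -0.127, 0.0, -0.0]
contact_force: [0.2, 0.2, -0.2]
width: 51.0
grasp_force: 0.0
```

Request:
servo_tool --steps '[{"x":0,"y":0,"z":0,"turn":0},{"x":0,"y":0,"z":0,"turn":1.6},{"x":0,"y":0,"z":0,"turn":1.6},{"x":0,"y":0,"z":0,"turn":1.6},{"x":0,"y":0,"z":0,"turn":1.6}]'

```text
t: 7.4
tool_pos: [473.1, 105.5, 265.8]
tool_rot: [0.988, 0.154, 0.0, 0.0]
contact_force: [-0.4, 0.2, 0.3]
width: 65.0
grasp_force: 0.0
```

Request:
servo_tool --steps '[{"x":0,"y":0,"z":0,"turn":1.6},{"x":0,"y":0,"z":0,"turn":1.6},{"x":0,"y":0,"z":0,"turn":1.6},{"x":0,"y":0,"z":0,"turn":1.6},{"x":0,"y":0,"z":0,"turn":1.6}]'

```text
t: 7.9
tool_pos: [473.1, 105.5, 265.8]
tool_rot: [0.876, 0.482, 0.0, 0.0]
contact_force: [-0.0, 0.7, 0.3]
width: 64.8
grasp_force: 0.0
```

Request:
servo_tool --steps '[{"x":0,"y":0,"z":0,"turn":1.6},{"x":0,"y":0,"z":0,"turn":1.6},{"x":0,"y":0,"z":0,"turn":1.6},{"x":0,"y":0,"z":0,"turn":1.6},{"x":0,"y":0,"z":0,"turn":1.6}]'

```text
t: 8.4
tool_pos: [473.1, 105.5, 265.8]
tool_rot: [0.658, 0.753, 0.0, 0.0]
contact_force: [-0.9, -0.4, -0.5]
width: 64.9
grasp_force: 0.0
```

Request:
servo_tool --steps '[{"x":0,"y":0,"z":0,"turn":1.6},{"x":0,"y":0,"z":0,"turn":1.6},{"x":0,"y":0,"z":0,"turn":1.6},{"x":0,"y":0,"z":0,"turn":1.6},{"x":0,"y":0,"z":0,"turn":1.6}]'

```text
t: 8.9
tool_pos: [473.1, 105.4, 265.8]
tool_rot: [0.361, 0.933, 0.0, 0.0]
contact_force: [0.4, -0.3, -0.0]
width: 65.3
grasp_force: 0.0
```

Request:
servo_tool --steps '[{"x":0,"y":0,"z":0,"turn":1.6},{"x":0,"y":0,"z":0,"turn":1.6},{"x":0,"y":0,"z":0,"turn":1.6},{"x":0,"y":0,"z":0,"turn":0.8},{"x":0,"y":0,"z":0,"turn":0}]'

```text
t: 9.4
tool_pos: [473.1, 105.5, 265.8]
tool_rot: [0.128, 0.992, 0.0, 0.0]
contact_force: [0.8, 0.2, -1.0]
width: 65.3
grasp_force: 0.0
```

Request:
servo_tool --steps '[{"x":0,"y":0,"z":0,"turn":0},{"x":0,"y":0,"z":0,"turn":0},{"x":0,"y":0,"z":0,"turn":0},{"x":0,"y":0,"z":0,"turn":0},{"x":0,"y":0,"z":0,"turn":0}]' --hand 0.5

```text
t: 9.9
tool_pos: [473.1, 105.5, 265.8]
tool_rot: [0.128, 0.992, 0.0, 0.0]
contact_force: [-0.2, -0.4, -0.3]
width: 27.9
grasp_force: 0.0
```

Request:
servo_tool --steps '[{"x":0,"y":0,"z":0,"turn":0},{"x":0,"y":0,"z":0,"turn":0},{"x":0,"y":0,"z":0,"turn":0},{"x":0,"y":0,"z":0,"turn":0}]'

```text
t: 10.3
tool_pos: [473.1, 105.3, 265.8]
tool_rot: [0.128, 0.992, -0.0, 0.0]
contact_force: [-0.0, -3.1, -0.0]
width: 13.8
grasp_force: 30.0
```

Request:
servo_tool --steps '[{"x":0,"y":0,"z":0,"turn":-1.6},{"x":0,"y":0,"z":0,"turn":-1.6},{"x":0,"y":0,"z":0,"turn":-1.6},{"x":0,"y":0,"z":0,"turn":-1.6},{"x":0,"y":0,"z":0,"turn":-1.6}]'

```text
t: 10.8
tool_pos: [473.5, 105.4, 265.8]
tool_rot: [0.461, 0.887, 0.0, 0.001]
contact_force: [2.3, -2.9, -1.9]
width: 13.8
grasp_force: 30.0
```

Request:
servo_tool --steps '[{"x":0,"y":0,"z":0,"turn":-1.6},{"x":0,"y":0,"z":0,"turn":-1.6},{"x":0,"y":0,"z":0,"turn":-1.6},{"x":0,"y":0,"z":0,"turn":-1.6},{"x":0,"y":0,"z":0,"turn":-1.6}]'

```text
t: 11.3
tool_pos: [473.7, 105.3, 265.8]
tool_rot: [0.737, 0.676, 0.001, 0.001]
contact_force: [1.6, -3.4, -2.3]
width: 13.5
grasp_force: 30.0
```

Request:
servo_tool --steps '[{"x":0,"y":0,"z":0,"turn":-1.5},{"x":0,"y":0,"z":0,"turn":-1.5},{"x":0,"y":0,"z":0,"turn":0},{"x":0,"y":0,"z":0,"turn":0}]'

```text
t: 11.7
tool_pos: [473.7, 105.3, 265.8]
tool_rot: [0.817, 0.577, 0.001, 0.001]
contact_force: [3.3, -3.8, -3.4]
width: 13.6
grasp_force: 30.0
```

Request:
servo_tool --steps '[{"x":0,"y":0,"z":0,"turn":0},{"x":0,"y":0,"z":0,"turn":0},{"x":0,"y":0,"z":0,"turn":0},{"x":0,"y":0,"z":0,"turn":0},{"x":0,"y":0,"z":4,"turn":0}]' --hand 6.5

```text
t: 12.2
tool_pos: [471.4, 105.2, 302.3]
tool_rot: [0.817, 0.576, -0.005, -0.002]
contact_force: [0.5, 0.4, -0.1]
width: 50.6
grasp_force: 0.0
```

Request:
servo_tool --steps '[{"x":0,"y":0,"z":2,"turn":0},{"x":-0.2,"y":-4.2,"z":0,"turn":-0.5},{"x":-0.2,"y":-4.2,"z":0,"turn":-0.5},{"x":-0.2,"y":-4.2,"z":0,"turn":-0.5},{"x":-0.2,"y":-4.2,"z":0,"turn":-0.5}]'

```text
t: 12.7
tool_pos: [464.7, -63.8, 326.0]
tool_rot: [0.865, 0.502, 0.0, 0.0]
contact_force: [0.2, 0.2, 0.9]
width: 65.0
grasp_force: 0.0
```

Request:
servo_tool --steps '[{"x":-0.2,"y":-4.3,"z":0,"turn":0},{"x":0,"y":0,"z":0,"turn":0},{"x":0,"y":0,"z":0,"turn":0}]'

```text
t: 13.0
tool_pos: [462.9, -106.1, 325.7]
tool_rot: [0.865, 0.502, 0.0, -0.0]
contact_force: [0.9, -0.5, 0.3]
width: 65.0
grasp_force: 0.0
```

Request:
servo_tool --steps '[{"x":0,"y":0,"z":-3,"turn":0},{"x":0,"y":0,"z":-3,"turn":0},{"x":0,"y":0,"z":0,"turn":0}]'

```text
t: 13.3
tool_pos: [461.7, -103.7, 262.9]
tool_rot: [0.864, 0.504, -0.003, -0.003]
contact_force: [-0.8, 0.3, -0.3]
width: 64.8
grasp_force: 0.0
```

Request:
servo_tool --steps '[{"x":0,"y":0,"z":0,"turn":0},{"x":0,"y":0,"z":0,"turn":0},{"x":0,"y":0,"z":0,"turn":0},{"x":0,"y":0,"z":0,"turn":0},{"x":0,"y":0,"z":0,"turn":0}]' --hand 0.5

```text
t: 13.8
tool_pos: [463.2, -105.6, 266.4]
tool_rot: [0.864, 0.503, 0.0, 0.0]
contact_force: [-0.5, -0.7, 0.4]
width: 27.7
grasp_force: 0.0
```

Request:
servo_tool --steps '[{"x":0,"y":0,"z":0,"turn":0},{"x":0,"y":0,"z":0,"turn":0},{"x":0,"y":0,"z":0,"turn":0},{"x":0,"y":0,"z":0,"turn":0}]'

```text
t: 14.2
tool_pos: [462.6, -105.2, 265.7]
tool_rot: [0.865, 0.503, -0.0, -0.001]
contact_force: [-3.6, 4.7, 2.9]
width: 13.8
grasp_force: 29.9
```

Request:
servo_tool --steps '[{"x":0,"y":0,"z":0,"turn":-1.6},{"x":0,"y":0,"z":0,"turn":-1.6},{"x":0,"y":0,"z":0,"turn":-1.6},{"x":0,"y":0,"z":0,"turn":-1.6},{"x":0,"y":0,"z":0,"turn":-1.6}]'

```text
t: 14.7
tool_pos: [462.9, -105.2, 265.7]
tool_rot: [0.985, 0.174, -0.001, -0.001]
contact_force: [-0.7, 3.0, 1.5]
width: 13.9
grasp_force: 30.0
```

Request:
servo_tool --steps '[{"x":0,"y":0,"z":0,"turn":-1.6},{"x":0,"y":0,"z":0,"turn":-1.6},{"x":0,"y":0,"z":0,"turn":-1.6},{"x":0,"y":0,"z":0,"turn":-1.6},{"x":0,"y":0,"z":0,"turn":-1.6}]'

```text
t: 15.2
tool_pos: [463.4, -105.4, 265.6]
tool_rot: [0.985, -0.174, 0.0, -0.001]
contact_force: [0.0, 1.0, 0.2]
width: 13.9
grasp_force: 30.0
```

Request:
servo_tool --steps '[{"x":0,"y":0,"z":0,"turn":-1},{"x":0,"y":0,"z":0,"turn":0},{"x":0,"y":0,"z":0,"turn":0}]'

```text
t: 15.5
tool_pos: [463.4, -105.4, 265.7]
tool_rot: [0.977, -0.213, 0.0, -0.0]
contact_force: [0.6, 2.9, 0.6]
width: 14.3
grasp_force: 30.0
```

Request:
servo_tool --steps '[{"x":0,"y":0,"z":0,"turn":0},{"x":0,"y":0,"z":0,"turn":0},{"x":0,"y":0,"z":0,"turn":0},{"x":0,"y":0,"z":0,"turn":0},{"x":0,"y":0,"z":0,"turn":0}]' --hand 6.5

```text
t: 16.0
tool_pos: [463.1, -105.6, 265.8]
tool_rot: [0.977, -0.213, 0.0, 0.0]
contact_force: [0.6, -0.5, -0.5]
width: 50.9
grasp_force: 0.0
```

Request:
servo_tool --steps '[{"x":0,"y":0,"z":0,"turn":0},{"x":0,"y":0,"z":0,"turn":1.6},{"x":0,"y":0,"z":0,"turn":1.6},{"x":0,"y":0,"z":0,"turn":1.6},{"x":0,"y":0,"z":0,"turn":1.6}]'

```text
t: 16.5
tool_pos: [463.1, -105.5, 265.8]
tool_rot: [0.998, 0.067, 0.0, 0.0]
contact_force: [-0.6, 0.3, 0.2]
width: 64.9
grasp_force: 0.0
```

Request:
servo_tool --steps '[{"x":0,"y":0,"z":0,"turn":1.6},{"x":0,"y":0,"z":0,"turn":1.6},{"x":0,"y":0,"z":0,"turn":1.6},{"x":0,"y":0,"z":0,"turn":1.6},{"x":0,"y":0,"z":0,"turn":1.6}]'

```text
t: 17.0
tool_pos: [463.1, -105.6, 265.8]
tool_rot: [0.915, 0.404, 0.0, 0.0]
contact_force: [0.1, -1.0, -0.2]
width: 65.0
grasp_force: 0.0
```

Request:
servo_tool --steps '[{"x":0,"y":0,"z":0,"turn":1.6},{"x":0,"y":0,"z":0,"turn":1.6},{"x":0,"y":0,"z":0,"turn":1.6},{"x":0,"y":0,"z":0,"turn":1.6},{"x":0,"y":0,"z":0,"turn":1.6}]'

```text
t: 17.5
tool_pos: [463.1, -105.6, 265.8]
tool_rot: [0.721, 0.693, 0.0, 0.0]
contact_force: [0.1, -0.2, -0.1]
width: 65.0
grasp_force: 0.0
```

Request:
servo_tool --steps '[{"x":0,"y":0,"z":0,"turn":1.6},{"x":0,"y":0,"z":0,"turn":1.6},{"x":0,"y":0,"z":0,"turn":1.6},{"x":0,"y":0,"z":0,"turn":1.6},{"x":0,"y":0,"z":0,"turn":1.6}]'

```text
t: 18.0
tool_pos: [463.1, -105.6, 265.8]
tool_rot: [0.441, 0.898, -0.0, 0.0]
contact_force: [0.3, 0.9, 0.0]
width: 65.2
grasp_force: 0.0
```

Request:
servo_tool --steps '[{"x":0,"y":0,"z":0,"turn":1.6},{"x":0,"y":0,"z":0,"turn":1.6},{"x":0,"y":0,"z":0,"turn":1.6},{"x":0,"y":0,"z":0,"turn":0.8},{"x":0,"y":0,"z":0,"turn":0}]'

```text
t: 18.5
tool_pos: [463.1, -105.6, 265.8]
tool_rot: [0.213, 0.977, -0.0, 0.0]
contact_force: [-0.2, 0.0, -0.0]
width: 65.0
grasp_force: 0.0
```

Request:
servo_tool --steps '[{"x":0,"y":0,"z":0,"turn":0},{"x":0,"y":0,"z":0,"turn":0},{"x":0,"y":0,"z":0,"turn":0},{"x":0,"y":0,"z":0,"turn":0},{"x":0,"y":0,"z":0,"turn":0}]' --hand 0.5

```text
t: 19.0
tool_pos: [463.1, -105.5, 265.8]
tool_rot: [0.214, 0.977, 0.0, -0.0]
contact_force: [-0.6, -0.2, -1.1]
width: 27.8
grasp_force: 0.0
```

Request:
servo_tool --steps '[{"x":0,"y":0,"z":0,"turn":0},{"x":0,"y":0,"z":0,"turn":0},{"x":0,"y":0,"z":0,"turn":0},{"x":0,"y":0,"z":0,"turn":0}]'

```text
t: 19.4
tool_pos: [463.2, -105.3, 265.8]
tool_rot: [0.214, 0.977, 0.001, 0.0]
contact_force: [0.7, 2.7, 0.4]
width: 14.0
grasp_force: 30.0
```

Request:
servo_tool --steps '[{"x":0,"y":0,"z":0,"turn":-1.6},{"x":0,"y":0,"z":0,"turn":-1.6},{"x":0,"y":0,"z":0,"turn":-1.6},{"x":0,"y":0,"z":0,"turn":-1.6},{"x":0,"y":0,"z":0,"turn":-1.6}]'

```text
t: 19.9
tool_pos: [463.2, -105.3, 265.7]
tool_rot: [0.537, 0.843, 0.0, -0.0]
contact_force: [2.5, 1.7, -0.5]
width: 13.7
grasp_force: 30.0
```

Request:
servo_tool --steps '[{"x":0,"y":0,"z":0,"turn":-1.6},{"x":0,"y":0,"z":0,"turn":-1.6},{"x":0,"y":0,"z":0,"turn":-1.6},{"x":0,"y":0,"z":0,"turn":-1.6},{"x":0,"y":0,"z":0,"turn":-1.6}]'

```text
t: 20.4
tool_pos: [463.0, -105.2, 265.7]
tool_rot: [0.793, 0.609, 0.0, -0.001]
contact_force: [0.4, 4.0, 0.7]
width: 13.6
grasp_force: 30.0
```

Request:
servo_tool --steps '[{"x":0,"y":0,"z":0,"turn":-1},{"x":0,"y":0,"z":0,"turn":0},{"x":0,"y":0,"z":0,"turn":0}]'

```text
t: 20.7
tool_pos: [463.0, -105.2, 265.7]
tool_rot: [0.817, 0.577, 0.0, -0.001]
contact_force: [-0.6, 3.8, -0.1]
width: 14.1
grasp_force: 30.0
```

Request:
servo_tool --steps '[{"x":0,"y":0,"z":0,"turn":0},{"x":0,"y":0,"z":0,"turn":0},{"x":0,"y":0,"z":0,"turn":0},{"x":0,"y":0,"z":0,"turn":0},{"x":0,"y":0,"z":4,"turn":0}]' --hand 6.5

```text
t: 21.2
tool_pos: [461.6, -105.4, 302.3]
tool_rot: [0.817, 0.576, -0.004, -0.004]
contact_force: [0.5, -0.5, 0.1]
width: 50.7
grasp_force: 0.0
```

Request:
servo_tool --steps '[{"x":-1,"y":0,"z":4.5,"turn":0},{"x":-4.5,"y":0,"z":1,"turn":0},{"x":-4.5,"y":0,"z":0,"turn":0},{"x":-4.5,"y":0,"z":0,"turn":0},{"x":0,"y":0,"z":0,"turn":0}]'

```text
t: 21.7
tool_pos: [313.1, -104.7, 360.2]
tool_rot: [0.818, 0.576, -0.002, -0.001]
contact_force: [1.4, 0.0, -0.1]
width: 65.1
grasp_force: 0.0
```

Run:
```python
from knob import *
p=capture('top');s=capture('scene');save(p,'t2');save(s,'s2')
for g in ((474,104),(463,-106)):
    for V in ([(p,45)],[(s,75)]):
        try: print(knob(V,g))
        except Exception as e: print(e)
for n,near,z in [('riser',(269,232),55),('bin',(123,277),60),('tray',(412,267),26),('mat',(412,262),4)]:
    d=best(p,n,near)
    if d is None: print(n,None);continue
    q=quad(d['pixels']); W=np.array([ray(p,u,z)[:2] for u in q]); print(n,d['score'],np.round(W).tolist(),np.round(W.mean(0)),[round(float(np.degrees(np.arctan2(*(W[(i+1)%4]-W[i])[::-1]))),1) for i in range(len(W))])
```

```text
(array([475.53, 104.6 ,   1.18,  -0.88,  -0.69]), np.float64(54.0), np.float64(67.37970735748335), [241])
(array([ 4.7499e+02,  1.0422e+02,  1.0300e+00, -3.8000e-01,  4.1000e-01]), np.float64(166.0), np.float64(59.19210069357729), [165])
(array([ 465.38, -105.38,    1.18,   -0.  ,   -0.  ]), np.float64(50.8), np.float64(67.63634205074278), [222])
(array([ 4.6506e+02, -1.0610e+02,  1.0200e+00, -2.1000e-01,  2.8000e-01]), np.float64(155.5), np.float64(58.5136175743623), [112])
riser 0.86 [[689.0, 110.0], [671.0, -142.0], [438.0, -125.0], [456.0, 128.0]] [563.  -7.] [-94.2, 175.8, 85.9, -4.3]
bin 0.63 [[508.0, 266.0], [399.0, 271.0], [403.0, 405.0], [517.0, 400.0]] [457. 335.] [177.4, 88.1, -2.4, -93.8]
tray 0.91 [[563.0, -310.0], [536.0, -399.0], [404.0, -357.0], [430.0, -268.0]] [ 483. -333.] [-106.7, 162.7, 73.9, -17.5]
mat 0.68 [[599.0, -300.0], [565.0, -433.0], [386.0, -384.0], [419.0, -252.0]] [ 492. -342.] [-104.7, 164.6, 75.8, -15.0]
```

View pics/t2.png

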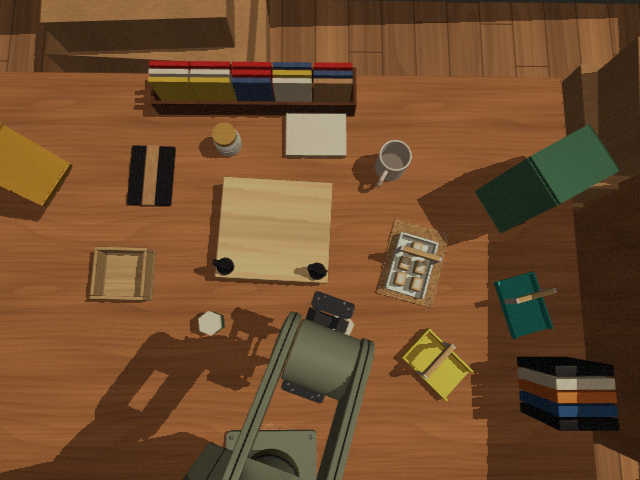

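The top view shows the riser with both knob bars at matching angles, the bin at (122,273) and the tray on its mat at (412,266). Next I check the levelling by image shift and fit the bin and tray.

```bash
cat > fit.py <<'E'
from h import *
from scipy.optimize import minimize
BOX=lambda x0,x1,y0,y1,z0,z1:np.array([[x,y,z] for x in(x0,x1) for y in(y0,y1) for z in(z0,z1)],float)
SH=dict(bin=[BOX(-60,60,-60,60,0,60)],riser=[BOX(-120,120,-130,130,25,55)],
 tray=[BOX(-70,70,-47,47,0,26),BOX(14,26,-47,47,70,92)],mat=[BOX(-95,95,-70,70,0,4)],
 stamp0=[BOX(-16,16,-12,12,-12,12)])
def sil(P,shape,x,y,a,z0=0):
    m=np.zeros((960,1280),np.uint8);c,s=np.cos(a),np.sin(a)
    for b in shape:
        q=np.array([proj(P,[x+c*u-s*v,y+s*u+c*v,w+z0]) for u,v,w in b]);q=(q+.5)*2-.5
        cv2.fillConvexPoly(m,cv2.convexHull(np.round(q*16).astype(np.int32)),255,shift=4)
    return cv2.resize(m,(640,480),interpolation=cv2.INTER_AREA)/255.
def fit(views,name,g,z0=0,tol=40):
    M=[]
    for P in views:
        c=proj(P,[g[0],g[1],z0+20]); d=best(P,name,c,tol)
        if d is not None: M.append((P,d['pixels'].astype(float)))
    if not M: return None
    cost=lambda v:sum(np.abs(sil(P,SH[name],*v,z0)-m).sum() for P,m in M)
    S=np.array([g,*[np.array(g)+np.eye(3)[i]*[8,8,.15] for i in range(3)]])
    r=minimize(cost,g,method='Nelder-Mead',options=dict(initial_simplex=S,maxiter=80,xatol=.1,fatol=1))
    return np.round(r.x[:2],1).tolist(),round(float(np.degrees(r.x[2])),1),'resid/area',round(r.fun/sum(m.sum() for _,m in M),2),len(M)
E
python3 - <<'E'
from fit import *
p=capture('top');s=capture('scene')
for n,g in [('bin',(458,340,-.04)),('riser',(563,-8,-.06)),('tray',(483,-333,-.3)),('mat',(492,-342,-.26))]:
    print(n,'top',fit([p],n,g),'scene',fit([s],n,g))
A=cv2.imread('pics/scene0.png',0).astype(np.float32);B=cv2.cvtColor(s['img'],cv2.COLOR_RGB2GRAY).astype(np.float32)
t=np.radians(-4);R=np.array([[np.cos(t),-np.sin(t)],[np.sin(t),np.cos(t)]])
for n,X,dz in [('FL',(-120,130),6),('FR',(-120,-130),5.2),('RL',(120,130),0),('RR',(120,-130),0)]:
    g=np.array([563,-8])+R@X; c=proj(s,[*g,55]);i=c.round().astype(int)
    sl=(slice(i[1]-10,i[1]+10),slice(i[0]-12,i[0]+12))
    W=np.eye(2,3,dtype=np.float32)
    try: cc,W=cv2.findTransformECC(A[sl],B[sl],W,cv2.MOTION_TRANSLATION); print(n,c.round(),'shift',W[:,2].round(2),round(cc,3),'pred',(proj(s,[*g,55])-proj(s,[*g,55-dz])).round(2))
    except cv2.error: print(n,'fail')
E
```

```text
bin top ([460.6, 345.9], -2.2, 'resid/area', np.float64(0.04), 1) scene ([459.1, 348.3], -2.1, 'resid/area', np.float64(0.04), 1)
riser top ([565.0, -7.2], -2.8, 'resid/area', np.float64(0.02), 1) scene ([563.2, -4.8], -2.7, 'resid/area', np.float64(0.02), 1)
tray top ([483.1, -334.9], -16.7, 'resid/area', np.float64(0.51), 1) scene ([480.2, -335.5], -16.5, 'resid/area', np.float64(0.66), 1)
mat top ([491.4, -341.3], -15.2, 'resid/area', np.float64(1.49), 1) scene ([490.0, -341.4], -16.0, 'resid/area', np.float64(1.6), 1)
FL [412. 305.] shift [-1.96  0.68] 0.965 pred [ 0.42 -1.07]
FR [357. 219.] shift [-0.9   0.52] 0.997 pred [ 0.11 -1.16]
RL [315. 352.] shift [-0.79  0.42] 0.961 pred [0. 0.]
RR [268. 257.] shift [-0.05  0.06] 0.802 pred [0. 0.]
```

```bash
cat > lev.py <<'E'
from h import *
from scipy.optimize import least_squares
def edges(img,P,z=(55,55)):
    # subpixel gradient peaks along the normals of the 4 top edges, in the green/blue channel
    g=cv2.GaussianBlur(img[:,:,2],(0,0),.8).astype(float); out=[]
    t=np.radians(-2.8);R=np.array([[np.cos(t),-np.sin(t)],[np.sin(t),np.cos(t)]])
    C=[np.array([*(np.array([564,-7])+R@k),55]) for k in((-120,130),(-120,-130),(120,-130),(120,130))]
    for e in range(4):
        a,b=C[e],C[(e+1)%4]
        for f in np.linspace(.2,.8,31):
            X=a+f*(b-a);c=proj(P,X);d=proj(P,X+np.array([*(X[:2]-[564,-7])*.03,0]))-c
            tn=proj(P,b)-proj(P,a);n=np.array([-tn[1],tn[0]])/np.hypot(*tn);n*=np.sign(n@d)
            k=np.arange(-6,6.01,.25);q=c+k[:,None]*n
            v=cv2.remap(g.astype(np.float32),q[:,0:1].astype(np.float32),q[:,1:2].astype(np.float32),1)[:,0]
            G=-np.gradient(v); i=G[2:-2].argmax()+2
            if G[i]>3: out.append((e,f,c+(k[i])*n,n))
    return out
def solve(obs,P):
    def model(v,e,f):
        x,y,a,pt,rl,z=v; c,s=np.cos(a),np.sin(a)
        K=[(-120,130),(-120,-130),(120,-130),(120,130)]
        u=np.array(K[e])+f*(np.array(K[(e+1)%4])-np.array(K[e]))
        # rear feet stay: height measured from the rear axle x=95
        return np.array([x+c*u[0]-s*u[1],y+s*u[0]+c*u[1],55+z+pt*(u[0]-95)+rl*u[1]])
    r=least_squares(lambda v:np.r_[[((proj(P,model(v,e,f))-q)@n) for e,f,q,n in obs],v[3]*5,v[4]*5,v[5]*.1],[564,-7,-.05,0,0,0],loss='soft_l1',x_scale=[1,1,.01,.01,.01,1])
    return r.x,r.cost
E
python3 - <<'E'
from lev import *
for cam,files in(('scene',('scene0','s2')),('top',('top0','t2'))):
    P=capture(cam)
    for f in files:
        o=edges(cv2.imread(f'pics/{f}.png')[:,:,::-1],P);r,c=solve(o,P)
        print(f,[sum(k[0]==e for k in o) for e in range(4)],np.round(r,4),round(c,2))
E
```

```text
scene0 [30, 31, 31, 31] [ 5.599232e+02 -7.817000e+00 -5.130000e-02  2.920000e-02 -2.200000e-03
 -7.588000e+00] 6.89
s2 [30, 31, 31, 31] [ 5.617592e+02 -7.561800e+00 -5.450000e-02  1.300000e-03  6.400000e-03
 -7.242700e+00] 6.5
top0 [31, 31, 31, 31] [ 5.645192e+02 -6.342400e+00 -5.030000e-02  2.080000e-02  2.600000e-03
 -7.284400e+00] 5.18
t2 [31, 31, 31, 31] [ 5.663079e+02 -6.207800e+00 -5.240000e-02 -2.000000e-03  1.060000e-02
 -7.304500e+00] 5.2
```

Request:
servo_tool --steps '[{"x":1.5,"y":4,"z":0,"turn":-1.4},{"x":1.5,"y":4,"z":0,"turn":-1.4},{"x":1.5,"y":4,"z":0,"turn":-1.4},{"x":1.5,"y":4,"z":0,"turn":-1.4},{"x":1.5,"y":4,"z":0,"turn":-1.4}]'

```text
t: 23.1
tool_pos: [389.0, 82.1, 361.0]
tool_rot: [0.947, 0.321, 0.0, 0.0]
contact_force: [0.5, -0.5, -0.2]
width: 65.2
grasp_force: 0.0
```

Request:
servo_tool --steps '[{"x":1.5,"y":4,"z":0,"turn":-1.5},{"x":1.5,"y":4,"z":0,"turn":-1.5},{"x":1.4,"y":4,"z":0,"turn":-1.5},{"x":1.4,"y":4,"z":0,"turn":-1.5},{"x":1.2,"y":3.6,"z":0,"turn":-1.5}]'

```text
t: 23.6
tool_pos: [459.2, 278.6, 360.7]
tool_rot: [1.0, -0.0, 0.0, -0.0]
contact_force: [0.1, -0.8, 0.8]
width: 65.0
grasp_force: 0.0
```

Request:
servo_tool --steps '[{"x":0,"y":0,"z":-4,"turn":0},{"x":0,"y":0,"z":-3,"turn":0},{"x":0,"y":0,"z":0,"turn":0}]'

```text
t: 23.9
tool_pos: [457.4, 276.1, 286.9]
tool_rot: [1.0, 0.002, -0.004, 0.002]
contact_force: [-0.4, 0.0, 0.1]
width: 64.7
grasp_force: 0.0
```

Run:
```python
from fit import *
p=capture('top');s=capture('scene')
print(fit([p],'bin',(460,347,-.04)),fit([s],'bin',(460,347,-.04)),robot.get_state()['tool_pos'],robot.get_state()['tool_rot'])
```

```text
([433.7, 364.5], -10.2, 'resid/area', np.float64(3.46), 1) ([427.4, 380.3], -1.4, 'resid/area', np.float64(0.23), 1) [459.43841598 276.6485853  292.61680501] [ 9.99996987e-01  1.72321944e-03  1.54272605e-03 -8.22910632e-04]
```

Request:
servo_tool --steps '[{"x":-0.1,"y":1.4,"z":-1,"turn":-0.45},{"x":0,"y":0,"z":0,"turn":0}]'

```text
t: 24.3
tool_pos: [458.0, 291.1, 281.9]
tool_rot: [1.0, -0.017, 0.001, -0.001]
contact_force: [-0.4, -0.6, -0.7]
width: 65.2
grasp_force: 0.0
```

Run:
```python
from h import *
s=capture('scene'); I=s['img'][:,:,::-1].copy()
a=np.radians(-2.2);c,sn=np.cos(a),np.sin(a)
for z in(0,60):
    q=np.array([proj(s,[460+c*u-sn*v,347+sn*u+c*v,z]) for u,v in((-60,-60),(60,-60),(60,60),(-60,60))])
    cv2.polylines(I,[np.round(q*8).astype(np.int32)],True,(255,0,255),1,shift=3)
cv2.imwrite('pics/s3.png',cv2.resize(I[310:470,390:600],None,fx=3.5,fy=3.5)); print(robot.get_state()['tool_pos'])
```

```text
[457.98485447 290.66234001 282.04863405]
```

View pics/s3.png

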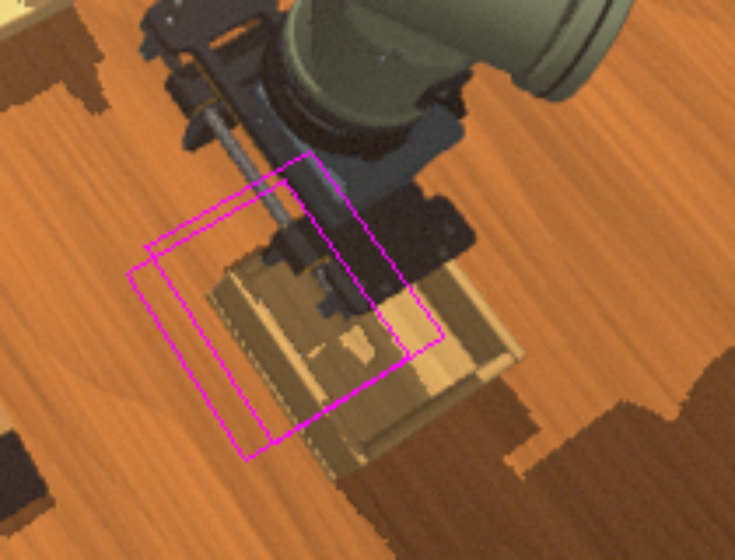

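The bin was knocked aside by about 25–30 mm: the drawn outline no longer matches it. I'll back off and measure again.

Request:
servo_tool --steps '[{"x":0,"y":-4,"z":2,"turn":0},{"x":0,"y":-4.8,"z":1,"turn":0},{"x":0,"y":-4.8,"z":0,"turn":0},{"x":0,"y":-4.8,"z":0,"turn":0},{"x":0,"y":0,"z":0,"turn":0}]'

```text
t: 24.85
tool_pos: [457.3, 101.9, 312.2]
tool_rot: [1.0, -0.02, 0.001, 0.001]
contact_force: [0.5, -0.8, 0.0]
width: 64.9
grasp_force: 0.0
```

Run:
```python
from fit import *
p=capture('top');s=capture('scene')
print(fit([p],'bin',(430,375,-.04),tol=60),fit([s],'bin',(430,375,-.04),tol=60),robot.get_state()['tool_pos'])
print(best(p,'bin',(110,285),50)['box'])
```

```text
([428.1, 377.4], -0.3, 'resid/area', np.float64(0.94), 1) ([426.3, 380.0], -1.7, 'resid/area', np.float64(0.02), 1) [457.93735961 106.91633328 311.55534145]
[96.2, 291.4, 42.2, 51.5]
```

Request:
servo_tool --steps '[{"x":-0.7,"y":4.5,"z":0,"turn":0},{"x":-0.7,"y":4.5,"z":0,"turn":0},{"x":-0.7,"y":4.5,"z":0,"turn":0},{"x":-0.7,"y":4.5,"z":0,"turn":0},{"x":-0.5,"y":3.6,"z":0,"turn":0.1}]'

```text
t: 25.6
tool_pos: [423.4, 326.3, 310.9]
tool_rot: [1.0, -0.011, 0.0, -0.0]
contact_force: [0.2, -0.1, -0.5]
width: 65.2
grasp_force: 0.0
```

Request:
servo_tool --steps '[{"x":0,"y":0,"z":-3,"turn":0},{"x":0,"y":0,"z":0,"turn":0},{"x":0,"y":0,"z":0,"turn":0}]'

```text
t: 25.9
tool_pos: [424.2, 323.2, 280.5]
tool_rot: [1.0, -0.012, -0.001, 0.001]
contact_force: [0.8, -0.2, 0.1]
width: 64.9
grasp_force: 0.0
```

Request:
servo_tool --steps '[{"x":0.1,"y":0,"z":-3,"turn":0},{"x":0,"y":0,"z":-2.8,"turn":0},{"x":0,"y":0,"z":0,"turn":0}]'

```text
t: 26.2
tool_pos: [425.1, 321.5, 221.1]
tool_rot: [1.0, -0.014, -0.002, 0.002]
contact_force: [-0.6, -0.9, 0.7]
width: 65.0
grasp_force: 0.0
```

Request:
servo_tool --steps '[{"x":0,"y":0,"z":0,"turn":0},{"x":0,"y":0,"z":0,"turn":0},{"x":0,"y":0,"z":0,"turn":0},{"x":0,"y":0,"z":0,"turn":0},{"x":0,"y":0,"z":0,"turn":0}]' --hand 0.3

```text
t: 26.7
tool_pos: [425.9, 322.5, 223.5]
tool_rot: [1.0, -0.013, 0.0, -0.0]
contact_force: [0.1, -0.4, 0.0]
width: 28.0
grasp_force: 0.0
```

Request:
servo_tool --steps '[{"x":0,"y":0,"z":0,"turn":0},{"x":0,"y":0,"z":0,"turn":0},{"x":0,"y":0,"z":0,"turn":0},{"x":0,"y":0,"z":0,"turn":0}]'

```text
t: 27.1
tool_pos: [425.8, 322.7, 222.9]
tool_rot: [1.0, -0.013, 0.0, -0.0]
contact_force: [-0.9, 0.9, 0.5]
width: 7.8
grasp_force: 30.0
```

Request:
servo_tool --steps '[{"x":0,"y":0,"z":2,"turn":0},{"x":0,"y":0,"z":4,"turn":0},{"x":0,"y":0,"z":4,"turn":0},{"x":0,"y":0,"z":0,"turn":0}]'

```text
t: 27.5
tool_pos: [426.9, 323.2, 327.6]
tool_rot: [1.0, -0.013, 0.004, -0.003]
contact_force: [1.6, 1.0, -2.6]
width: 7.8
grasp_force: 30.0
```

Request:
servo_tool --steps '[{"x":1,"y":-2,"z":3,"turn":0},{"x":1.8,"y":-3.9,"z":1,"turn":0},{"x":1.8,"y":-3.9,"z":0,"turn":0},{"x":1.8,"y":-3.9,"z":0,"turn":0},{"x":1.8,"y":-3.9,"z":0,"turn":0}]'

```text
t: 28.0
tool_pos: [507.7, 144.7, 361.3]
tool_rot: [1.0, -0.013, -0.001, 0.001]
contact_force: [1.1, 0.5, -2.5]
width: 8.1
grasp_force: 30.0
```

Request:
servo_tool --steps '[{"x":1.8,"y":-3.9,"z":0,"turn":-0.3},{"x":1.8,"y":-3.9,"z":0,"turn":0},{"x":1.7,"y":-3.9,"z":0,"turn":0},{"x":1.7,"y":-3.9,"z":0,"turn":0},{"x":1.4,"y":-3.4,"z":0,"turn":0}]'

```text
t: 28.5
tool_pos: [592.0, -45.7, 360.8]
tool_rot: [1.0, -0.027, -0.002, 0.0]
contact_force: [0.8, 0.2, -3.1]
width: 7.9
grasp_force: 30.0
```

Request:
servo_tool --steps '[{"x":0,"y":-2,"z":0,"turn":0},{"x":0,"y":0,"z":0,"turn":0},{"x":0,"y":0,"z":0,"turn":0}]'

```text
t: 28.8
tool_pos: [591.3, -63.6, 361.2]
tool_rot: [1.0, -0.027, -0.002, -0.0]
contact_force: [0.6, -1.1, -2.7]
width: 8.0
grasp_force: 30.0
```

Now lower onto the riser (to tool z ≈ 278).

Request:
servo_tool --steps '[{"x":0,"y":0,"z":-4,"turn":0},{"x":0,"y":0,"z":-2.5,"turn":0},{"x":0,"y":0,"z":-1,"turn":0},{"x":0,"y":0,"z":0,"turn":0},{"x":0,"y":0,"z":0,"turn":0}]'

```text
t: 29.3
tool_pos: [592.3, -62.9, 288.8]
tool_rot: [1.0, -0.026, 0.001, 0.0]
contact_force: [1.1, -0.7, -1.6]
width: 8.0
grasp_force: 30.0
```

Request:
servo_tool --steps '[{"x":0,"y":0,"z":-0.4,"turn":0},{"x":0,"y":0,"z":0,"turn":0},{"x":0,"y":0,"z":0,"turn":0}]'

```text
t: 29.6
tool_pos: [591.9, -63.5, 284.5]
tool_rot: [1.0, -0.026, 0.001, 0.0]
contact_force: [0.4, -0.1, -3.5]
width: 7.9
grasp_force: 30.0
```

Request:
servo_tool --steps '[{"x":0,"y":0,"z":-0.3,"turn":0},{"x":0,"y":0,"z":-0.2,"turn":0},{"x":0,"y":0,"z":0,"turn":0},{"x":0,"y":0,"z":0,"turn":0}]'

```text
t: 30.0
tool_pos: [591.8, -63.5, 278.7]
tool_rot: [1.0, -0.026, -0.0, 0.0]
contact_force: [0.4, -1.4, -2.9]
width: 7.6
grasp_force: 30.0
```

Request:
servo_tool --steps '[{"x":0,"y":0,"z":-0.1,"turn":0},{"x":0,"y":0,"z":0,"turn":0},{"x":0,"y":0,"z":0,"turn":0}]'

```text
t: 30.3
tool_pos: [591.9, -63.5, 278.0]
tool_rot: [1.0, -0.027, 0.0, 0.0]
contact_force: [-0.9, 0.1, -2.4]
width: 8.0
grasp_force: 30.0
```

Request:
servo_tool --steps '[{"x":0,"y":0,"z":-0.1,"turn":0},{"x":0,"y":0,"z":0,"turn":0},{"x":0,"y":0,"z":0,"turn":0}]'

```text
t: 30.6
tool_pos: [591.9, -63.6, 277.7]
tool_rot: [1.0, -0.026, 0.001, 0.0]
contact_force: [-1.0, -0.1, 5.3]
width: 7.8
grasp_force: 30.0
```

Request:
servo_tool --steps '[{"x":0,"y":0,"z":0,"turn":0},{"x":0,"y":0,"z":0,"turn":0},{"x":0,"y":0,"z":0,"turn":0},{"x":0,"y":0,"z":0,"turn":0},{"x":0,"y":0,"z":0,"turn":0}]' --hand 5

```text
t: 31.1
tool_pos: [591.8, -63.5, 276.6]
tool_rot: [1.0, -0.026, -0.0, -0.0]
contact_force: [0.3, 0.4, 0.1]
width: 45.2
grasp_force: 0.0
```

Request:
servo_tool --steps '[{"x":0,"y":0,"z":3,"turn":0},{"x":0,"y":0,"z":4,"turn":0},{"x":0,"y":0,"z":0,"turn":0}]'

```text
t: 31.4
tool_pos: [593.2, -63.7, 352.3]
tool_rot: [1.0, -0.026, 0.006, 0.001]
contact_force: [0.6, 0.2, 2.5]
width: 49.9
grasp_force: 0.0
```

Request:
servo_tool --steps '[{"x":-4.5,"y":-1,"z":0,"turn":1.5},{"x":-4.5,"y":-1,"z":0,"turn":1.5},{"x":-4.5,"y":-1,"z":0,"turn":1.5},{"x":-4.5,"y":-1,"z":0,"turn":1.5},{"x":-4.5,"y":-1,"z":0,"turn":1.5}]'

```text
t: 31.9
tool_pos: [364.8, -113.5, 346.2]
tool_rot: [0.954, 0.299, -0.0, -0.0]
contact_force: [0.6, -0.8, 0.4]
width: 49.9
grasp_force: 0.0
```

Run:
```python
from lev import *
from fit import *
p=capture('top');s=capture('scene');save(p,'t4')
for P in(p,s):
    print('bin',fit([P],'bin',(594,-7,-.05),z0=55),'riser',fit([P],'riser',(565,-7,-.05)),'tray',fit([P],'tray',(482,-335,-.29)))
print(robot.get_state()['tool_pos'],robot.get_state()['tool_rot'])
cv2.imwrite('pics/t4c.png',cv2.resize(p['img'][150:330,190:470,::-1],None,fx=2.8,fy=2.8,interpolation=2))
```

```text
bin ([595.8, -10.2], -2.6, 'resid/area', np.float64(0.03), 1) riser ([565.0, -6.8], -3.1, 'resid/area', np.float64(0.41), 1) tray ([484.1, -334.7], -17.0, 'resid/area', np.float64(0.49), 1)
bin ([594.4, -7.6], -3.3, 'resid/area', np.float64(0.02), 1) riser ([564.1, -5.1], -2.9, 'resid/area', np.float64(0.43), 1) tray ([480.1, -336.3], -17.0, 'resid/area', np.float64(0.75), 1)
[ 368.01970015 -113.50442758  346.80724004] [9.55044025e-01 2.96463810e-01 2.97478961e-04 1.77048528e-04]
```

View pics/t4c.png

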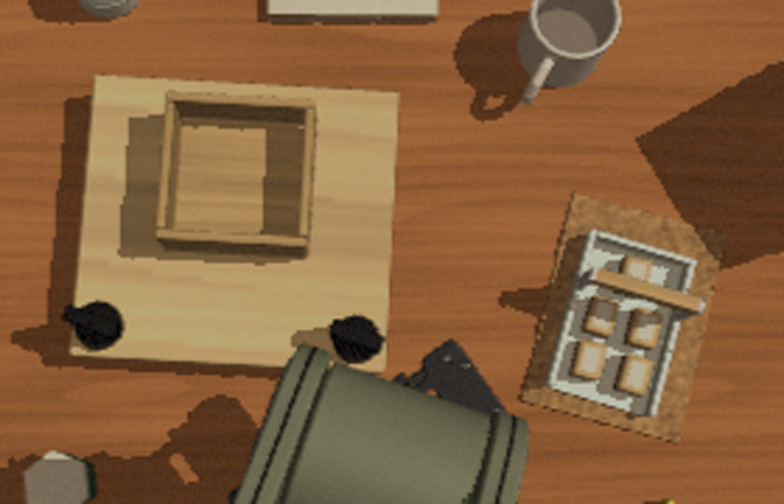

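The bin stands on the riser at about (595,-9), yaw -3°. The tray holds five stamps. Next I locate the tray's bar precisely.

```bash
cat > bar.py <<'E'
from fit import *
from scipy.optimize import minimize
def white(P):
    h=cv2.cvtColor(P['img'],cv2.COLOR_RGB2HSV); return h
def barfit(P,g):
    # white tray walls: fit outline of tray by max white-edge score
    h=white(P); W=((h[:,:,1]<60)&(h[:,:,2]>90)).astype(np.float32)
    c=proj(P,[g[0],g[1],20]).astype(int); m=np.zeros_like(W); m[c[1]-55:c[1]+55,c[0]-55:c[0]+55]=1; W*=m; W=cv2.GaussianBlur(W,(0,0),.7)
    # samples on wall tops (z 26): sides and rear, and the lip edge of the floor
    S=[(u,v,26) for u in np.linspace(-66,66,50) for v in(-45.5,45.5)]+[(68.5,v,26) for v in np.linspace(-45,45,40)]
    N=[(u,v,26) for u in np.linspace(-66,66,50) for v in(-50,50)]+[(74,v,26) for v in np.linspace(-45,45,40)]+[(-74,v,4) for v in np.linspace(-40,40,30)]
    def val(L,v):
        cc,s=np.cos(v[2]),np.sin(v[2]);q=np.array([proj(P,[v[0]+cc*a-s*b,v[1]+s*a+cc*b,z+4]) for a,b,z in L],np.float32)
        return cv2.remap(W,q[:,:1],q[:,1:],1).sum()
    best_=min((minimize(lambda v:-(val(S,v)-val(N,v)),np.array(g)+d,method='Nelder-Mead',options=dict(initial_simplex=np.array(g)+d+np.vstack([np.zeros(3),np.diag([5,5,.08])]),maxiter=120)) for d in([0,0,0],[4,4,.03],[-4,-4,-.03],[4,-4,0])),key=lambda r:r.fun)
    return best_.x.round(2),round(best_.fun,1)
E
python3 - <<'E'
from bar import *
p=capture('top');s=capture('scene')
for P in(p,s): 
    r=barfit(P,(482,-335,-.29)); print(r)
    I=P['img'][:,:,::-1].copy();x,y,a=r[0];c,sn=np.cos(a),np.sin(a)
    for L in(((-70,-47,30),(70,-47,30),(70,47,30),(-70,47,30)),((14,-47,96),(26,-47,96),(26,47,96),(14,47,96))):
        q=np.array([proj(P,[x+c*u-sn*v,y+sn*u+c*v,z]) for u,v,z in L]);cv2.polylines(I,[np.round((q)*16).astype(np.int32)],True,(255,0,255),1,shift=4)
    k=proj(P,[x,y,30]).astype(int); globals().setdefault('O',[]).append(cv2.resize(I[k[1]-50:k[1]+50,k[0]-45:k[0]+45],None,fx=4.4,fy=5,interpolation=2))
cv2.imwrite('pics/tray.png',np.hstack(O))
E
```

```text
(array([ 4.8274e+02, -3.3224e+02, -2.9000e-01]), np.float64(-92.5))
(array([ 4.8141e+02, -3.3051e+02, -2.9000e-01]), np.float64(-71.0))
```

View pics/tray.png

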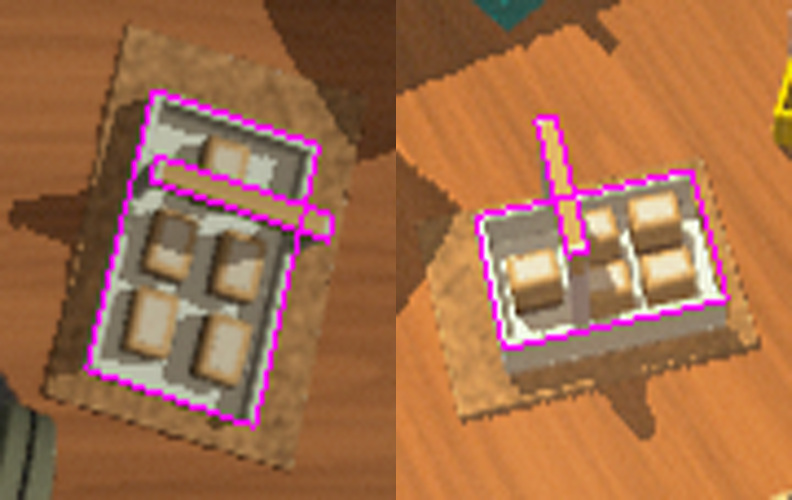

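Request:
servo_tool --steps '[{"x":2.6,"y":-4.2,"z":0,"turn":1.5},{"x":2.7,"y":-4.2,"z":0,"turn":1.5},{"x":2.7,"y":-4.2,"z":0,"turn":1.6},{"x":2.7,"y":-4.2,"z":0,"turn":1.6},{"x":2.6,"y":-4.2,"z":0,"turn":1.6}]'

```text
t: 32.9
tool_pos: [501.4, -325.3, 346.2]
tool_rot: [0.8, 0.601, 0.0, -0.0]
contact_force: [-0.2, 0.4, 0.8]
width: 50.1
grasp_force: 0.0
```

Request:
servo_tool --steps '[{"x":0,"y":-1.4,"z":-3,"turn":0},{"x":0,"y":0,"z":0,"turn":0},{"x":0,"y":0,"z":0,"turn":0}]'

```text
t: 33.2
tool_pos: [499.9, -337.2, 315.7]
tool_rot: [0.802, 0.598, -0.0, -0.002]
contact_force: [0.1, 0.6, -0.1]
width: 50.0
grasp_force: 0.0
```

Run:
```python
from bar import *
p=capture('top');s=capture('scene')
for P in(p,s): print(barfit(P,(482,-331,-.29)))
S=robot.get_state();q=S['tool_rot'];print(S['tool_pos'],np.degrees(np.arctan2(2*q[1]**2-1,2*q[0]*q[1])))
```

```text
(array([ 4.8252e+02, -3.3263e+02, -3.0000e-01]), np.float64(-47.7))
(array([ 4.8141e+02, -3.3041e+02, -2.9000e-01]), np.float64(-71.1))
[ 499.97422242 -336.67219956  317.5784665 ] -16.49099402069744
```

Tray unmoved. Descend and grip the bar.

Request:
servo_tool --steps '[{"x":0.1,"y":0,"z":-3,"turn":0},{"x":0,"y":0,"z":-3,"turn":0},{"x":0,"y":0,"z":0,"turn":0}]'

```text
t: 33.6
tool_pos: [499.8, -335.8, 254.7]
tool_rot: [0.801, 0.599, -0.001, -0.003]
contact_force: [-0.5, 0.0, -1.2]
width: 50.3
grasp_force: 0.0
```

Request:
servo_tool --steps '[{"x":0,"y":0,"z":0,"turn":0},{"x":0,"y":0,"z":0,"turn":0},{"x":0,"y":0,"z":0,"turn":0},{"x":0,"y":0,"z":0,"turn":0},{"x":0,"y":0,"z":0,"turn":0}]' --hand 0.5

```text
t: 34.1
tool_pos: [500.8, -337.6, 257.5]
tool_rot: [0.801, 0.598, 0.0, 0.001]
contact_force: [-1.2, -0.9, -0.9]
width: 12.9
grasp_force: 0.0
```

Request:
servo_tool --steps '[{"x":0,"y":0,"z":0,"turn":0},{"x":0,"y":0,"z":0,"turn":0},{"x":0,"y":0,"z":0,"turn":0}]'

```text
t: 34.4
tool_pos: [500.9, -337.6, 257.5]
tool_rot: [0.801, 0.598, 0.0, 0.0]
contact_force: [-0.0, 1.7, 5.4]
width: 11.7
grasp_force: 30.0
```

Request:
servo_tool --steps '[{"x":0,"y":0,"z":0.5,"turn":0},{"x":0,"y":0,"z":1,"turn":0},{"x":0,"y":0,"z":1.5,"turn":0},{"x":0,"y":0,"z":1,"turn":0},{"x":0,"y":0,"z":0.5,"turn":0}]'

```text
t: 34.9
tool_pos: [500.9, -337.6, 303.0]
tool_rot: [0.801, 0.598, 0.0, 0.001]
contact_force: [0.3, 0.1, -2.8]
width: 11.8
grasp_force: 30.0
```

Request:
servo_tool --steps '[{"x":0,"y":0,"z":1,"turn":0},{"x":0,"y":0,"z":2,"turn":0},{"x":0,"y":0,"z":3,"turn":0},{"x":0,"y":0,"z":2.5,"turn":0},{"x":0,"y":0,"z":1.5,"turn":0}]'

```text
t: 35.4
tool_pos: [500.8, -337.6, 404.3]
tool_rot: [0.801, 0.598, 0.0, 0.001]
contact_force: [1.1, 0.1, -2.7]
width: 12.2
grasp_force: 30.0
```

Request:
servo_tool --steps '[{"x":0.2,"y":0.5,"z":0,"turn":0.1},{"x":0.5,"y":1,"z":0,"turn":0.2},{"x":0.7,"y":1.5,"z":0,"turn":0.2},{"x":1,"y":2.2,"z":0,"turn":0.2},{"x":1.3,"y":2.8,"z":0,"turn":0.2}]'

```text
t: 35.9
tool_pos: [538.1, -256.0, 400.3]
tool_rot: [0.777, 0.629, -0.0, -0.001]
contact_force: [0.9, -0.9, -3.1]
width: 12.0
grasp_force: 30.0
```

Request:
servo_tool --steps '[{"x":1.4,"y":3,"z":0,"turn":0.2},{"x":1.4,"y":3,"z":0,"turn":0.2},{"x":1.4,"y":3,"z":0,"turn":0.2},{"x":1.4,"y":3,"z":0,"turn":0.2},{"x":1.4,"y":3,"z":0,"turn":0.2}]'

```text
t: 36.4
tool_pos: [608.1, -104.6, 400.3]
tool_rot: [0.748, 0.663, -0.001, -0.001]
contact_force: [-0.2, -0.4, -3.6]
width: 11.9
grasp_force: 30.0
```

Request:
servo_tool --steps '[{"x":1.3,"y":2.8,"z":0,"turn":0.2},{"x":1.1,"y":2.3,"z":0,"turn":0.2},{"x":0.9,"y":1.8,"z":0,"turn":0.2},{"x":0.6,"y":1.3,"z":0,"turn":0.1},{"x":0.2,"y":0.4,"z":0,"turn":0.1}]'

```text
t: 36.9
tool_pos: [649.2, -19.9, 401.0]
tool_rot: [0.725, 0.689, -0.0, -0.0]
contact_force: [-0.0, -0.4, -1.8]
width: 11.8
grasp_force: 30.0
```

Run:
```python
from fit import *
p=capture('top');s=capture('scene')
S=robot.get_state();q=S['tool_rot'];x,y,z=S['tool_pos'];a=np.arctan2(2*q[1]**2-1,2*q[0]*q[1]);print(S['tool_pos'],np.degrees(a),S['width'],S['grasp_force'])
c,sn=np.cos(a),np.sin(a);O=[]
for P in(p,s):
    I=P['img'][:,:,::-1].copy()
    z0=z-253.5;tx,ty=x-20*c-.6*sn,y-20*sn+.6*c
    for L in(((-70,-47,26),(70,-47,26),(70,47,26),(-70,47,26)),):
        k=np.array([proj(P,[tx+c*u-sn*v,ty+sn*u+c*v,w+z0]) for u,v,w in L]);cv2.polylines(I,[np.round(k*16).astype(np.int32)],True,(255,0,255),1,shift=4)
    b=np.radians(-3);cb,sb=np.cos(b),np.sin(b)
    k=np.array([proj(P,[595.1+cb*u-sb*v,-8.9+sb*u+cb*v,115]) for u,v in((-60,-60),(60,-60),(60,60),(-60,60))]);cv2.polylines(I,[np.round(k*16).astype(np.int32)],True,(0,255,0),1,shift=4)
    m=proj(P,[600,-9,130]).astype(int);O.append(cv2.resize(I[m[1]-60:m[1]+60,m[0]-55:m[0]+55],None,fx=3.6,fy=3.6,interpolation=2))
cv2.imwrite('pics/over.png',np.hstack(O))
```

```text
[648.81608976 -21.19487219 401.4043636 ] -2.9804573301435986 11.87335068835303 29.995741546154022
```

View pics/over.png

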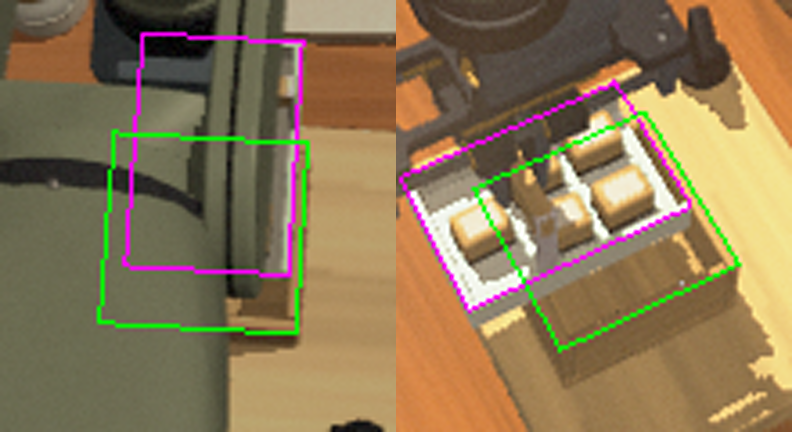

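Request:
servo_tool --steps '[{"x":0.3,"y":0.9,"z":-0.5,"turn":0},{"x":0,"y":0,"z":-1,"turn":0},{"x":0,"y":0,"z":-1,"turn":0},{"x":0,"y":0,"z":-0.5,"turn":0},{"x":0,"y":0,"z":0,"turn":0}]'

```text
t: 37.5
tool_pos: [651.4, -12.9, 370.2]
tool_rot: [0.726, 0.688, -0.001, -0.001]
contact_force: [0.7, 0.2, -2.8]
width: 11.5
grasp_force: 30.0
```

Request:
servo_tool --steps '[{"x":0,"y":0,"z":-0.1,"turn":0},{"x":0,"y":0,"z":0,"turn":0},{"x":0,"y":0,"z":0,"turn":0}]'

```text
t: 37.8
tool_pos: [651.8, -12.6, 371.2]
tool_rot: [0.726, 0.688, 0.0, 0.0]
contact_force: [0.8, -0.2, -2.6]
width: 12.0
grasp_force: 30.0
```

Request:
servo_tool --steps '[{"x":0,"y":0,"z":-0.2,"turn":0},{"x":0,"y":0,"z":0,"turn":0},{"x":0,"y":0,"z":0,"turn":0}]'

```text
t: 38.1
tool_pos: [651.7, -12.5, 368.8]
tool_rot: [0.726, 0.688, 0.0, 0.0]
contact_force: [0.5, -0.3, -3.4]
width: 11.6
grasp_force: 30.0
```

Request:
servo_tool --steps '[{"x":0,"y":0,"z":-0.1,"turn":0},{"x":0,"y":0,"z":0,"turn":0},{"x":0,"y":0,"z":0,"turn":0}]'

```text
t: 38.4
tool_pos: [651.8, -12.5, 368.2]
tool_rot: [0.726, 0.688, 0.0, 0.0]
contact_force: [0.1, -0.6, 0.4]
width: 12.1
grasp_force: 30.0
```

Request:
servo_tool --steps '[{"x":0,"y":0,"z":0,"turn":0},{"x":0,"y":0,"z":0,"turn":0},{"x":0,"y":0,"z":0,"turn":0},{"x":0,"y":0,"z":0,"turn":0},{"x":0,"y":0,"z":0,"turn":0}]' --hand 5

```text
t: 38.9
tool_pos: [651.7, -12.5, 367.8]
tool_rot: [0.726, 0.688, -0.0, -0.0]
contact_force: [-0.8, -0.0, 0.8]
width: 48.0
grasp_force: 0.2
```

Run:
```python
from h import *
p=capture('top');s=capture('scene');m=proj(s,[600,-9,130]).astype(int)
cv2.imwrite('pics/tip1.png',cv2.resize(s['img'][m[1]-80:m[1]+80,m[0]-90:m[0]+90,::-1],None,fx=3.3,fy=3.3,interpolation=2))
```

```text
(no output)
```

View pics/tip1.png

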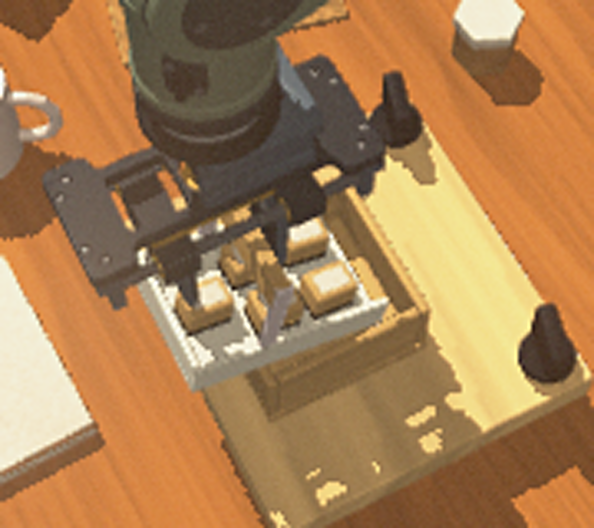

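It shows the tray tipping lip-down into the bin, with the bar resting on the lip-side finger. I'll let it follow the gripper towards the robot.

Request:
servo_tool --steps '[{"x":-0.8,"y":0,"z":-0.2,"turn":0},{"x":-0.8,"y":0,"z":-0.2,"turn":0},{"x":-0.8,"y":0.1,"z":-0.2,"turn":0},{"x":-0.8,"y":0,"z":-0.2,"turn":0},{"x":-0.8,"y":0.1,"z":-0.2,"turn":0}]'

```text
t: 39.5
tool_pos: [610.9, -10.5, 357.7]
tool_rot: [0.726, 0.688, 0.0, 0.0]
contact_force: [0.2, -0.7, 0.1]
width: 49.9
grasp_force: 0.0
```

Request:
servo_tool --steps '[{"x":0,"y":0,"z":0,"turn":0},{"x":0,"y":0,"z":0,"turn":0},{"x":0,"y":0,"z":0,"turn":0}]'

```text
t: 39.8
tool_pos: [612.1, -10.5, 358.1]
tool_rot: [0.726, 0.688, 0.0, 0.0]
contact_force: [-0.5, 1.0, -0.4]
width: 50.0
grasp_force: 0.0
```

Run:
```python
from h import *
p=capture('top');s=capture('scene');m=proj(s,[600,-9,130]).astype(int)
cv2.imwrite('pics/tip2.png',cv2.resize(s['img'][m[1]-80:m[1]+80,m[0]-90:m[0]+90,::-1],None,fx=3.3,fy=3.3,interpolation=2))
```

```text
(no output)
```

View pics/tip2.png

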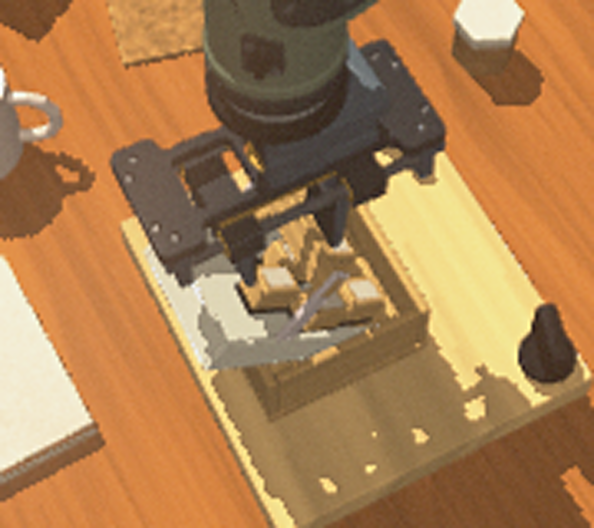

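Tilted about 38°, with the stamps sliding to the lip inside the bin. I'll centre the gripper on the tilted bar and close it to hold the tilt while lifting.

Request:
servo_tool --steps '[{"x":-0.9,"y":0.1,"z":-0.3,"turn":0},{"x":0,"y":0,"z":0,"turn":0},{"x":0,"y":0,"z":0,"turn":0},{"x":0,"y":0,"z":0,"turn":0}]' --hand 0.5

```text
t: 40.3
tool_pos: [602.6, -9.5, 354.9]
tool_rot: [0.726, 0.688, -0.0, -0.0]
contact_force: [-0.4, -0.7, 3.3]
width: 21.2
grasp_force: 30.3
```

Request:
servo_tool --steps '[{"x":0,"y":0,"z":0,"turn":0},{"x":0,"y":0,"z":0,"turn":0},{"x":0,"y":0,"z":0,"turn":0}]'

```text
t: 40.6
tool_pos: [602.8, -9.5, 355.1]
tool_rot: [0.726, 0.688, 0.0, 0.0]
contact_force: [-0.9, -0.6, 2.5]
width: 20.8
grasp_force: 30.0
```

Request:
servo_tool --steps '[{"x":0,"y":0,"z":0.5,"turn":0},{"x":0.2,"y":0,"z":0.7,"turn":0},{"x":0.3,"y":0,"z":0.7,"turn":0},{"x":0.3,"y":0,"z":0.6,"turn":0},{"x":0,"y":0,"z":0,"turn":0}]'

```text
t: 41.1
tool_pos: [611.5, -9.5, 381.0]
tool_rot: [0.726, 0.688, 0.001, 0.001]
contact_force: [0.4, -0.7, -0.8]
width: 20.6
grasp_force: 30.0
```

Request:
servo_tool --steps '[{"x":0,"y":0,"z":0,"turn":0},{"x":0,"y":0,"z":0,"turn":0}]'

```text
t: 41.3
tool_pos: [610.7, -9.5, 379.5]
tool_rot: [0.726, 0.688, -0.0, -0.0]
contact_force: [0.2, 0.7, -1.9]
width: 20.5
grasp_force: 30.0
```

Run:
```python
from h import *
p=capture('top');s=capture('scene');m=proj(s,[600,-9,130]).astype(int)
cv2.imwrite('pics/tip3.png',cv2.resize(s['img'][m[1]-80:m[1]+80,m[0]-90:m[0]+90,::-1],None,fx=3.3,fy=3.3,interpolation=2))
```

```text
(no output)
```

View pics/tip3.png

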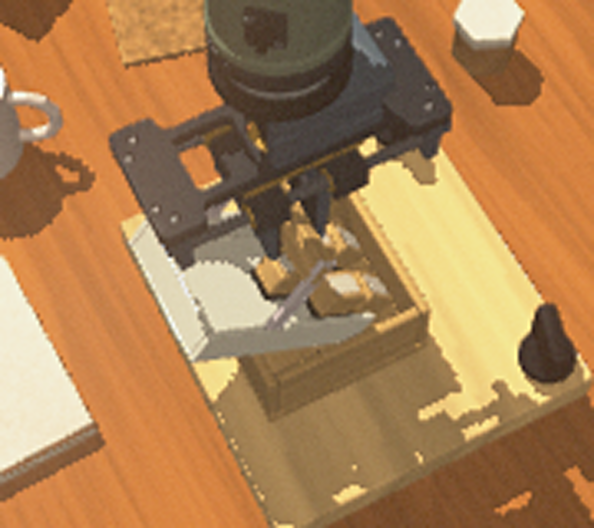

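The tray is lifted and still tilted. Most stamps are sliding off into the front of the bin, so I continue up and back.

Request:
servo_tool --steps '[{"x":0.4,"y":0,"z":0.6,"turn":0},{"x":0.5,"y":0,"z":0.6,"turn":0},{"x":0.5,"y":0,"z":0.6,"turn":0},{"x":0.5,"y":0,"z":0.6,"turn":0},{"x":0,"y":0,"z":0,"turn":0}]'

```text
t: 41.9
tool_pos: [630.7, -9.5, 405.1]
tool_rot: [0.726, 0.688, 0.001, 0.001]
contact_force: [0.0, 0.5, -1.6]
width: 20.6
grasp_force: 30.0
```

Request:
servo_tool --steps '[{"x":0,"y":0,"z":0,"turn":0},{"x":0,"y":0,"z":0,"turn":0}]'

```text
t: 42.1
tool_pos: [629.9, -9.5, 403.9]
tool_rot: [0.726, 0.688, 0.0, 0.0]
contact_force: [1.0, -0.8, -1.2]
width: 21.0
grasp_force: 30.0
```

Run:
```python
from h import *
p=capture('top');s=capture('scene');m=proj(s,[600,-9,130]).astype(int)
cv2.imwrite('pics/tip4.png',cv2.resize(s['img'][m[1]-80:m[1]+80,m[0]-90:m[0]+90,::-1],None,fx=3.3,fy=3.3,interpolation=2))
```

```text
(no output)
```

View pics/tip4.png

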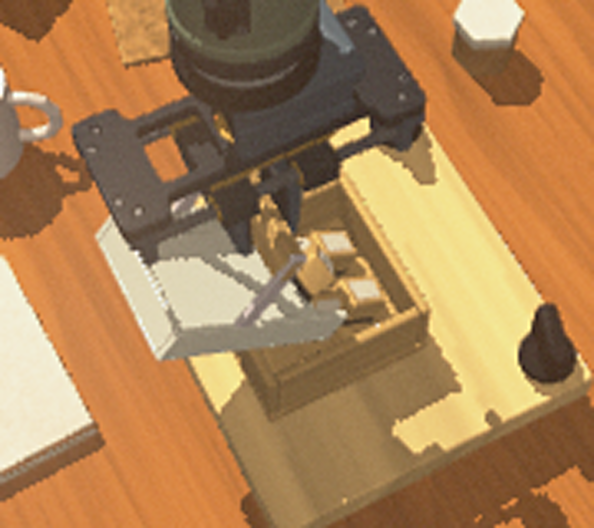

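Tray empty, with the weight down to the tray's own. Lift clear and check the bin.

Request:
servo_tool --steps '[{"x":0.3,"y":0,"z":1,"turn":0},{"x":0,"y":0,"z":2,"turn":0},{"x":0,"y":0,"z":2,"turn":0},{"x":-0.4,"y":-1,"z":1,"turn":0},{"x":-1,"y":-2,"z":0,"turn":0}]'

```text
t: 42.7
tool_pos: [618.9, -39.3, 465.6]
tool_rot: [0.725, 0.689, 0.001, 0.001]
contact_force: [0.2, -0.6, -0.7]
width: 20.8
grasp_force: 30.0
```

Request:
servo_tool --steps '[{"x":-1.5,"y":-3,"z":0,"turn":-0.2},{"x":-1.7,"y":-3,"z":0,"turn":-0.4},{"x":-1.7,"y":-3,"z":0,"turn":-0.4},{"x":-1.7,"y":-3,"z":0,"turn":-0.4},{"x":-1.7,"y":-3,"z":0,"turn":-0.4}]'

```text
t: 43.2
tool_pos: [534.2, -191.0, 463.7]
tool_rot: [0.778, 0.628, -0.0, -0.0]
contact_force: [-0.4, 0.1, -0.9]
width: 20.5
grasp_force: 30.0
```

Request:
servo_tool --steps '[{"x":-1.7,"y":-3,"z":0,"turn":-0.4},{"x":-1.7,"y":-3,"z":0,"turn":-0.4},{"x":-1.7,"y":-3,"z":0,"turn":0},{"x":-1.7,"y":-3,"z":0,"turn":0},{"x":-1,"y":-1.5,"z":0,"turn":0}]'

```text
t: 43.7
tool_pos: [455.7, -326.8, 463.7]
tool_rot: [0.8, 0.601, -0.001, -0.0]
contact_force: [-0.1, 0.4, -1.8]
width: 20.6
grasp_force: 30.0
```

Run:
```python
from fit import *
p=capture('top');s=capture('scene');save(p,'t5');save(s,'s5')
S=robot.get_state();q=S['tool_rot'];print(S['tool_pos'],np.degrees(np.arctan2(2*q[1]**2-1,2*q[0]*q[1])),S['width'])
for P in(p,s):
    print('bin',fit([P],'bin',(594,-8,-.05),z0=55),[(round(d['score'],2),np.round(ray(P,d['box'][:2],85)[:2]).tolist()) for d in trace(P,'stamp0')])
    for n in('tray','mat'):
        print(n,[(round(d['score'],2),np.round(d['box']).tolist()) for d in trace(P,n)])
A=cv2.resize(p['img'][185:265,220:320,::-1],(400,320),interpolation=2);m=proj(s,[600,-9,100]).astype(int)
B=cv2.resize(s['img'][m[1]-40:m[1]+40,m[0]-50:m[0]+50,::-1],(400,320),interpolation=2)
cv2.imwrite('pics/bin.png',np.hstack([A,B]))
```

```text
[ 455.85028076 -326.51212629  463.66287717] -16.246284703991325 20.128141690953452
bin ([596.3, -10.1], -2.7, 'resid/area', np.float64(0.37), 1) [(0.67, [617.0, 16.0]), (0.65, [591.0, -13.0]), (0.61, [569.0, 5.0]), (0.46, [613.0, -34.0])]
tray [(0.63, [511.0, 297.0, 36.0, 46.0]), (0.56, [423.0, 252.0, 42.0, 66.0])]
mat [(0.83, [400.0, 261.0, 47.0, 82.0]), (0.61, [430.0, 248.0, 63.0, 66.0])]
bin ([594.1, -7.3], -2.8, 'resid/area', np.float64(0.3), 1) [(0.64, [580.0, -7.0]), (0.61, [621.0, 24.0]), (0.6, [571.0, 18.0]), (0.5, [612.0, -21.0])]
tray [(0.98, [302.0, 118.0, 62.0, 60.0]), (0.84, [281.0, 108.0, 43.0, 34.0]), (0.61, [361.0, 142.0, 42.0, 44.0])]
mat [(0.7, [298.0, 185.0, 77.0, 50.0])]
```

View pics/bin.png

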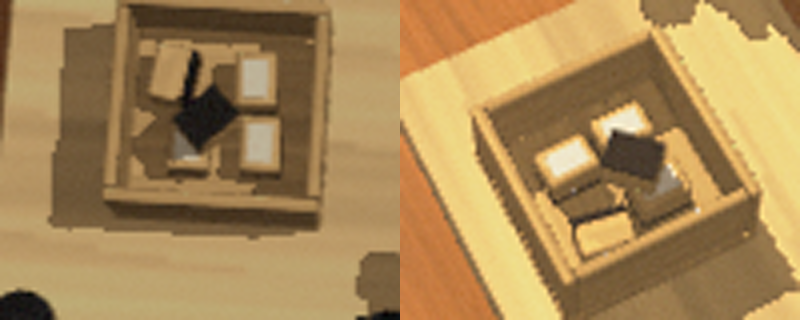

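The bin holds all five stamps, one face-down on top of the others. Now I set the tray down: lower the lip onto the mat.

Request:
servo_tool --steps '[{"x":0.2,"y":-0.5,"z":-3,"turn":0},{"x":0,"y":0,"z":-4,"turn":0},{"x":0,"y":0,"z":-4,"turn":0},{"x":0,"y":0,"z":-3.5,"turn":0},{"x":0,"y":0,"z":-1.5,"turn":0}]'

```text
t: 44.7
tool_pos: [459.2, -328.4, 300.2]
tool_rot: [0.798, 0.602, -0.001, -0.003]
contact_force: [0.2, 0.0, -1.6]
width: 20.6
grasp_force: 30.0
```

Request:
servo_tool --steps '[{"x":0,"y":0,"z":-0.4,"turn":0},{"x":0,"y":0,"z":-0.3,"turn":0},{"x":0,"y":0,"z":0,"turn":0}]'

```text
t: 45.0
tool_pos: [460.2, -329.6, 297.7]
tool_rot: [0.799, 0.602, 0.0, 0.001]
contact_force: [-0.4, 0.7, -1.2]
width: 20.7
grasp_force: 30.0
```

Request:
servo_tool --steps '[{"x":0,"y":0,"z":-0.2,"turn":0},{"x":0,"y":0,"z":-0.1,"turn":0},{"x":0,"y":0,"z":0,"turn":0}]'

```text
t: 45.3
tool_pos: [460.1, -329.7, 294.9]
tool_rot: [0.799, 0.602, 0.0, 0.001]
contact_force: [0.1, -0.3, 2.2]
width: 20.6
grasp_force: 30.0
```

Request:
servo_tool --steps '[{"x":0,"y":0,"z":-0.2,"turn":0},{"x":0,"y":0,"z":0,"turn":0},{"x":0,"y":0,"z":0,"turn":0}]'

```text
t: 45.6
tool_pos: [461.0, -330.1, 294.0]
tool_rot: [0.799, 0.601, 0.001, 0.003]
contact_force: [3.7, 1.0, 6.3]
width: 20.5
grasp_force: 30.0
```

Request:
servo_tool --steps '[{"x":0,"y":0,"z":0,"turn":0},{"x":0,"y":0,"z":0,"turn":0},{"x":0,"y":0,"z":0,"turn":0},{"x":0,"y":0,"z":0,"turn":0},{"x":0,"y":0,"z":0,"turn":0}]' --hand 5

```text
t: 46.1
tool_pos: [459.5, -329.4, 291.5]
tool_rot: [0.799, 0.602, -0.0, -0.0]
contact_force: [-0.3, 0.2, 0.7]
width: 50.0
grasp_force: 0.0
```

Request:
servo_tool --steps '[{"x":0.6,"y":-0.2,"z":-0.4,"turn":0},{"x":0.8,"y":-0.2,"z":-0.6,"turn":0},{"x":0.8,"y":-0.2,"z":-0.6,"turn":0},{"x":0.8,"y":-0.3,"z":-0.6,"turn":0},{"x":0.8,"y":-0.2,"z":-0.5,"turn":0}]'

```text
t: 46.6
tool_pos: [498.4, -340.7, 263.8]
tool_rot: [0.799, 0.602, -0.0, -0.001]
contact_force: [-0.5, 0.6, 0.8]
width: 49.8
grasp_force: 0.4
```

Request:
servo_tool --steps '[{"x":0.7,"y":-0.2,"z":-0.4,"turn":0},{"x":0.5,"y":-0.2,"z":0,"turn":0},{"x":0,"y":0,"z":0,"turn":0},{"x":0,"y":0,"z":0,"turn":0},{"x":0,"y":0,"z":0,"turn":0}]'

```text
t: 47.1
tool_pos: [509.6, -344.5, 261.1]
tool_rot: [0.799, 0.602, 0.0, 0.0]
contact_force: [-0.1, -1.3, -0.1]
width: 49.7
grasp_force: 0.0
```

Request:
servo_tool --steps '[{"x":0,"y":0,"z":2,"turn":0},{"x":0,"y":0,"z":4,"turn":0},{"x":0,"y":0,"z":4,"turn":0},{"x":-4,"y":1,"z":0,"turn":0},{"x":-4,"y":1,"z":0,"turn":0}]'

```text
t: 47.6
tool_pos: [429.3, -324.4, 362.5]
tool_rot: [0.799, 0.602, 0.0, 0.002]
contact_force: [-0.1, -0.2, -0.8]
width: 50.3
grasp_force: 0.0
```

Request:
servo_tool --steps '[{"x":-4,"y":1,"z":0,"turn":0},{"x":-3,"y":4,"z":0,"turn":0},{"x":0,"y":4.5,"z":0,"turn":0},{"x":0,"y":4,"z":0,"turn":0},{"x":0,"y":0,"z":0,"turn":0}]'

```text
t: 48.1
tool_pos: [358.2, -186.2, 361.1]
tool_rot: [0.798, 0.603, 0.0, -0.001]
contact_force: [0.0, -0.3, -1.0]
width: 50.0
grasp_force: 0.0
```

Run:
```python
from bar import *
from lev import edges,solve
p=capture('top');s=capture('scene')
O=[]
for P in(p,s):
    r=barfit(P,(490,-340,-.28)); print('tray',r,'bin',fit([P],'bin',(594,-8,-.05),z0=55),'mat',[np.round(d['box']).tolist() for d in trace(P,'mat')[:1]])
    print('level',np.round(solve(edges(P['img'],P),P)[0],4))
    k=proj(P,[545,-170,40]).astype(int); O.append(cv2.resize(P['img'][max(k[1]-100,0):max(k[1]-100,0)+200,k[0]-130:k[0]+130,::-1],(400,308),interpolation=2))
cv2.imwrite('pics/fin.png',np.hstack(O));print(robot.get_state()['tool_pos'])
```

```text
tray (array([ 4.7459e+02, -3.3462e+02, -2.8000e-01]), np.float64(-80.1)) bin ([596.2, -9.8], -2.8, 'resid/area', np.float64(0.39), 1) mat [[416.0, 264.0, 66.0, 88.0]]
level [ 5.662436e+02 -6.148300e+00 -5.300000e-02  4.000000e-04  9.400000e-03
 -7.346300e+00]
tray (array([ 4.7360e+02, -3.3307e+02, -2.8000e-01]), np.float64(-72.6)) bin ([594.0, -7.2], -3.7, 'resid/area', np.float64(0.42), 1) mat [[299.0, 186.0, 78.0, 48.0]]
level [ 5.622272e+02 -6.724500e+00 -5.340000e-02  8.500000e-03  1.070000e-02
 -4.242300e+00]
[ 359.98847953 -190.45423178  360.84459407]
```

View pics/fin.png

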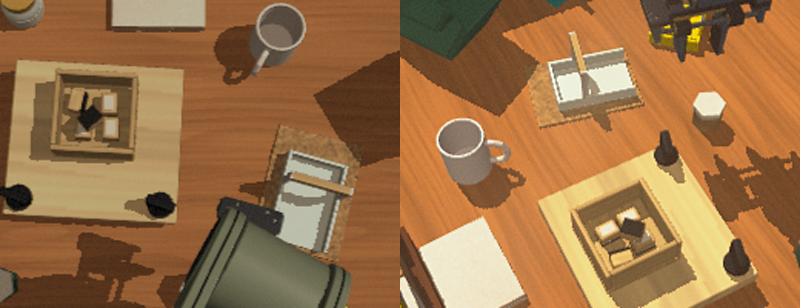

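```bash
python3 -c "
from bench import robot
print(robot.finish_job())"
```

```text
the job is handed in; nothing more can be done
None
```

I handed the job in at about 48 s, but `finish_job` returned no verdict. By the camera images the riser looks level, the bin stands on it with all five stamps inside, and the empty tray lies flat on its mat, about 18 mm off centre; camera tilt readings are too coarse to confirm the riser's 0.012 rad limit.

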